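# Clamp the motors on the levelling run-in plate

### The job

Get the run-in plate ready: level the platform with its foot screw, and clamp every motor that lies on the bench in a saddle of its own, its shaft pointing to the hinge side, with a U-bolt from the wooden block dropped over it, one leg through each of the saddle's two holes and the bow fully home on the motor. Leave a spare U-bolt standing in the block and the other things on the bench undisturbed.

Things in the scene. Friction and masses are not known exactly. Their poses are not given: they have to be found in the camera images.
- plate (a joint): Tilt (rad) of the aluminium platform (320 mm in y, 176 mm in x) about the hinge along its far edge: 0 level, negative = near edge, at the foot screw, low. Starts 0.034 to 0.062 low; stops at -0.085, +0.06. The spirit vial on its left edge shows level when the white bubble is between two black rings; it runs 5 mm a degree to the high end.
- knob_grip (a point): Centre of the foot screw's black knob: round, 42 mm across, 22 mm high, vertical axis, 65 mm above the bench, on the robot's side of the platform; it stays at this height. Clockwise seen from above raises the platform's near edge, anticlockwise lowers it: 0.0075 rad of tilt per rad of turn, many turns. Takes about 0.1 N m, stays where it is left.
- plate_top (a point): Middle of the platform's top face, 40 mm above the bench when level; x points away from the robot to the hinge, y to the left along the row of saddles, z up out of the platform.
- saddle_a (a point): Axis point of a motor seated in the left of 3 saddles 120 mm apart on a dark steel rail along y; 46 mm above the platform; axes as plate_top. Rail 50 mm wide (x), top 24 mm below this point, 8 mm thick, 14 mm free below. Two 90 degree vee horns, at x = 17 to 25 and -17 to -25 mm, reach y = +-27 and 2 mm above the point. Two holes, 11 mm across, chamfered, through the rail at x = 0, y = +-21 mm.
- saddle_b (a point): Axis point of a motor seated in the middle of 3 saddles 120 mm apart on a dark steel rail along y; 46 mm above the platform; axes as plate_top. Rail 50 mm wide (x), top 24 mm below this point, 8 mm thick, 14 mm free below. Two 90 degree vee horns, at x = 17 to 25 and -17 to -25 mm, reach y = +-27 and 2 mm above the point. Two holes, 11 mm across, chamfered, through the rail at x = 0, y = +-21 mm.
- saddle_c (a point): Axis point of a motor seated in the right of 3 saddles 120 mm apart on a dark steel rail along y; 46 mm above the platform; axes as plate_top. Rail 50 mm wide (x), top 24 mm below this point, 8 mm thick, 14 mm free below. Two 90 degree vee horns, at x = 17 to 25 and -17 to -25 mm, reach y = +-27 and 2 mm above the point. Two holes, 11 mm across, chamfered, through the rail at x = 0, y = +-21 mm.
- motor0: Motor lying on its side (0.19 to 0.31 kg): round steel can 30 mm across, 60 mm long, between square grey end bells (34 x 34 x 14 mm); 6 mm shaft stands 20 mm out of its +x end. Origin on the axis midway between the bells, 17 mm above what it lies on; x along the shaft; may lie on any side. Grip mid-can. 5 mm of end play each way in a saddle. 2 or 3 motors are present.
- shaft0 (a point): Tip of motor0's shaft, 64 mm from the motor's origin along its x.
- motor1: Motor lying on its side (0.19 to 0.31 kg): round steel can 30 mm across, 60 mm long, between square grey end bells (34 x 34 x 14 mm); 6 mm shaft stands 20 mm out of its +x end. Origin on the axis midway between the bells, 17 mm above what it lies on; x along the shaft; may lie on any side. Grip mid-can. 5 mm of end play each way in a saddle. 2 or 3 motors are present.
- shaft1 (a point): Tip of motor1's shaft, 64 mm from the motor's origin along its x.
- motor2: Motor lying on its side (0.19 to 0.31 kg): round steel can 30 mm across, 60 mm long, between square grey end bells (34 x 34 x 14 mm); 6 mm shaft stands 20 mm out of its +x end. Origin on the axis midway between the bells, 17 mm above what it lies on; x along the shaft; may lie on any side. Grip mid-can. 5 mm of end play each way in a saddle. 2 or 3 motors are present.
- shaft2 (a point): Tip of motor2's shaft, 64 mm from the motor's origin along its x.
- ubolt0: Steel U-bolt of 8 mm bar, 70 g: half-round bow on two legs 42 mm apart (34 inside, 50 outside); starts legs down in the wooden block. Origin midway between the legs where the bow begins; z up (bow top +25 mm, its inside +17 mm), y leg to leg; legs end at -40 mm, tips tapered. Grip it across the outsides of the legs. Home on a seated motor its origin is 2 mm below the saddle's point.
- ubolt1: Steel U-bolt of 8 mm bar, 70 g: half-round bow on two legs 42 mm apart (34 inside, 50 outside); starts legs down in the wooden block. Origin midway between the legs where the bow begins; z up (bow top +25 mm, its inside +17 mm), y leg to leg; legs end at -40 mm, tips tapered. Grip it across the outsides of the legs. Home on a seated motor its origin is 2 mm below the saddle's point.
- ubolt2: Steel U-bolt of 8 mm bar, 70 g: half-round bow on two legs 42 mm apart (34 inside, 50 outside); starts legs down in the wooden block. Origin midway between the legs where the bow begins; z up (bow top +25 mm, its inside +17 mm), y leg to leg; legs end at -40 mm, tips tapered. Grip it across the outsides of the legs. Home on a seated motor its origin is 2 mm below the saddle's point.
- rack: Wooden block, 150 (x) by 72 (y) by 26 mm high, on the bench to the left; origin under its middle, z up. Three pairs of square holes 10 mm wide and 20 mm deep, 47 mm apart along x, hold the U-bolts upright, their y along the block's y, origins 46 mm above the bench.
- sleeve: Bystander, not to be disturbed: steel sleeve (52 mm across, 45 mm high, upright).
- washer: Bystander, not to be disturbed: white plastic ring (40 mm across).
- driver: Bystander, not to be disturbed: red-handled screwdriver.
- micrometer: Bystander, not to be disturbed: micrometer.
- pencap: Bystander, not to be disturbed: red pen cap (35 mm high, upright).
- small_ubolt: Bystander, not to be disturbed: small brass U-bolt lying flat (too narrow for these motors).

How it is judged:
At the end, for the whole second after the job is handed in: Platform level to 0.009 rad. Each motor present lies home in its own saddle (to 9 mm, height 4 mm, 0.12 rad), shaft to the hinge side, under a U-bolt with both legs through the holes, bow home on the motor (origin 40 to 48 mm above the platform). Unused U-bolts stand in the block. All at rest (value of joint plate between -0.009 and 0.009 rad and (distance between motor0 and saddle_a below 0.009 m or distance between motor0 and saddle_b below 0.009 m or distance between motor0 and saddle_c below 0.009 m) and z of motor0 in the frame of plate_top between 0.042 and 0.05 m and x of each of shaft0, shaft1, shaft2 in the frame of plate_top above 0.04 m and angle between the x axis of each of motor0, motor1, motor2 and the x axis of plate_top, either way round below 0.12 rad and horizontal distance between any of ubolt0, ubolt1, ubolt2 and motor0 below 0.015 m and (distance between motor1 and saddle_a below 0.009 m or distance between motor1 and saddle_b below 0.009 m or distance between motor1 and saddle_c below 0.009 m) and z of motor1 in the frame of plate_top between 0.042 and 0.05 m and horizontal distance between any of ubolt0, ubolt1, ubolt2 and motor1 below 0.015 m and (distance between motor2 and saddle_a below 0.009 m or distance between motor2 and saddle_b below 0.009 m or distance between motor2 and saddle_c below 0.009 m) and z of motor2 in the frame of plate_top between 0.042 and 0.05 m and horizontal distance between any of ubolt0, ubolt1, ubolt2 and motor2 below 0.015 m and ((z of ubolt0 in the frame of plate_top between 0.04 and 0.048 m and angle between the z axis of ubolt0 and the z axis of plate_top, either way round below 0.2 rad) or (horizontal distance between ubolt0 and rack below 0.06 m and angle between ubolt0's own z axis and vertical below 0.15 rad and height (world z) of ubolt0 below 0.052 m)) and ((z of ubolt1 in the frame of plate_top between 0.04 and 0.048 m and angle between the z axis of ubolt1 and the z axis of plate_top, either way round below 0.2 rad) or (horizontal distance between ubolt1 and rack below 0.06 m and angle between ubolt1's own z axis and vertical below 0.15 rad and height (world z) of ubolt1 below 0.052 m)) and ((z of ubolt2 in the frame of plate_top between 0.04 and 0.048 m and angle between the z axis of ubolt2 and the z axis of plate_top, either way round below 0.2 rad) or (horizontal distance between ubolt2 and rack below 0.06 m and angle between ubolt2's own z axis and vertical below 0.15 rad and height (world z) of ubolt2 below 0.052 m)) and linear speed of each of motor0, motor1, motor2, ubolt0, ubolt1, ubolt2 below 0.02 m/s); the robot touches nothing.
It fails at once if one of the bystanders is moved by more than 5 cm (distance of any of sleeve, washer, driver, micrometer, pencap, small_ubolt from where it was at the start of the episode above 0.05 m).
Of motor0, motor1, motor2 only 2 to 3 are there at a start; the rules pass over those that are not, and their reading is None.
At some moment in a run one of motor0, motor1, motor2 may be knocked a few centimetres aside while the robot is not near it.
It also fails if it takes over 210 s, if anything falls off the work surface, if the arm or the gripper's body presses on something with over 40 N, if the wrist force passes 120 N, or if a joint passes its speed limit or range.

### The arm

A 7-joint arm with a two-finger parallel gripper is mounted at the origin on the work surface. World frame = base frame: x ahead of the robot, y to its left, z up, the work surface at z = 0. Lengths are in m, angles in rad, forces in N, time in s.
With the tool pointing down it reaches from about 0.425 to 0.925 m from the base axis. Payload 6.8 kg.
Tool frame: the origin (TCP) lies at the very end of the fingers, on their centre line; the grasp point (between the pads) lies 19 mm behind it; z points along the fingers, y is the line along which they close (so a half turn about z gives the same grasp; the last joint's range is limited). The gripper opens to 85 mm and grips with 20 to 120 N. Pads are 22 mm wide; open, the fingers measure 114 mm over their backs; the gripper's body (76 mm by 85 mm) begins 54 mm behind the grasp point. The pads swing forward as they close: fully open they stand 13 mm farther back than shut.
Start: joints at [-1.417, 0.477, 0.022, 1.555, -0.011, 1.109, -0.083], TCP at [0.175, 0.652, 0.231] pointing down, gripper open.
Joint ranges: [-2.96, 2.96], [-0.34, 2.1], [-1.41, 1.46], [0.24, 2.44], [-1.37, 4.51], [0.17, 1.92], [-2.96, 2.96]. Speed limits (rad/s): [2.39, 2.39, 3.14, 3.14, 3.14, 3.14, 3.14].

### API

Orientations are given as a unit quaternion [w, x, y, z].
In Python, from station import bot gives the robot as it stands.
- The arm moves only by the tool nudge_tcp, called by a JSON object that holds its "api" and its "payload", one argument or row to a line. Schema: {"type":"object","properties":{"deltas":{"type":"string"},"grip_n":{"type":"number"},"only":{"type":"string"},"quiet":{"type":"boolean"},"lines":{"type":"string"}},"required":["deltas"],"additionalProperties":false}. deltas is a string of 1 to 20 rows, parted by semicolons, with the numbers parted by spaces; each row has 5 numbers: dx, dy, dz in m, then a turn about the tool's z in rad, then the opening from 0.0 (shut) to 1.0 (fully open); each row shifts and turns the commanded pose from where the row before left it, along the tool's axes as they then stand; what a row does not reach is not made up. A row lasts 1/10 s, in which the tool goes at most 0.05 m and 0.15 rad, less where a joint would pass 70% of its speed; a pose out of reach is approached as far as the arm can. The fingers move at their own pace and stop on an object; grip_n is the grip in N (left out, the last holds). Time passes only in rows, so rows that do not move let the fingers close. The tool returns the time, the measured TCP pose, the force, the opening and the grip force at its end. only (a regular expression) keeps the lines of the reply that match it, lines (a string "A,B") keeps lines A to B, and quiet returns only ok. Input that does not fit is refused with a message, and nothing moves.
- bot.get_obs(): the state, without advancing time (a new reading comes with each control period).
- bot.read_camera(name): name is "scene" or "side" or "wrist"; returns the picture (480x640x3 uint8, blue, green, red); there is no depth.
- bot.camera_info(name): a dict with "vertical_fov" (degrees; the focal length in pixels is half the picture's height over the tangent of half this angle, whatever the lens; pixels are square), "cx", "cy" (the principal point, pixels), "view" (4x4, takes a point from world to camera coordinates); the wrist camera has in their place "hand_eye" (4x4, takes a point from camera to tool coordinates, whose origin is the TCP and whose axes are the flange's). Camera axes: x right, y up, looking along -z (the intrinsics and any distortion apply to the point x, -y, -z); pixel columns grow to the right and rows downward; lengths in m; the calibration is good to about 2 mm. A picture is of the moment at which its call begins: read the wrist's pose just before it. camera_info takes no time and is no camera call.
- bot.hand_in(): hands the job in; it is judged then, once.
The state is a dict: "t": time; "q": joint angles; "joint_vel": joint speeds; "joint_torque": joint torques, N m; "eef_pos": TCP position; "tool_rot": TCP orientation; "contact_force": force on the tool from outside, world axes, zero at the start; "torque": the same for the moment, N m; "gripper_width": opening from 0.0 (shut) to 1.0 (fully open); "grasp_force": force on a finger pad.
Only numpy, scipy, OpenCV 4.12 (cv2) and the standard library are available. Lean on these libraries where they do the work, as an engineer would, in place of code of your own. Each camera call takes 0.05 s, during which the arm holds its last target. There are 200 camera calls.

## Working session

There is one attempt and no reset: what is moved stays moved. The work goes in short steps, Python scripts to look and compute and a tool call to move; the robot and the scene stay as the last step left them, time stands still between calls to the robot, and variables do not carry over. Pictures are saved under pics/ and viewed, at most 14 in all, crops included, and the job is handed in when it is done.

```bash
ls; mkdir -p pics
```

Run:
```python
from station import bot
import cv2,numpy as np
for n in ["scene","side","wrist"]:
    print(n,bot.camera_info(n))
print(bot.get_obs())
for n in ["scene","side","wrist"]:
    im=bot.read_camera(n); cv2.imwrite(f"pics/{n}0.png",im)
```

```text
pics
station.py
scene {'vertical_fov': 56.3940188076766, 'cx': 320.3088221146779, 'cy': 243.2665235553274, 'view': array([[-2.96505682e-01,  9.55030981e-01, -4.52802573e-04,
         1.98691797e-01],
       [-8.00421143e-01, -2.48245726e-01,  5.45618963e-01,
         3.81977401e-01],
       [ 5.20970608e-01,  1.62141556e-01,  8.38033258e-01,
        -1.38247102e+00],
       [ 0.00000000e+00,  0.00000000e+00,  0.00000000e+00,
         1.00000000e+00]])}
side {'vertical_fov': 56.91488361926915, 'cx': 321.2499829332915, 'cy': 241.7774861830411, 'view': array([[ 6.97060394e-01, -7.17012304e-01, -4.04600943e-04,
        -4.02102744e-01],
       [ 4.60183822e-01,  4.46945663e-01,  7.67118260e-01,
        -2.76692621e-01],
       [-5.49852396e-01, -5.34913947e-01,  6.41505582e-01,
        -7.11960268e-01],
       [ 0.00000000e+00,  0.00000000e+00,  0.00000000e+00,
         1.00000000e+00]])}
wrist {'vertical_fov': 70.43348698046812, 'cx': 316.42592266344167, 'cy': 238.06100212433662, 'hand_eye': array([[-4.32031157e-04,  
[... 361 characters left out ...]
88,  0.02235214,  1.55644084, -0.01147292,
        1.10929128, -0.08311079]), 'joint_vel': array([-1.11119904e-03, -1.23852315e-03, -4.33031999e-05,  3.55769347e-04,
       -1.44190820e-03, -1.91093274e-04, -5.41010138e-04]), 'joint_torque': array([ 8.13837451e-04, -5.96456552e+01,  1.60863899e+00, -2.81192833e+01,
        1.25674755e-02,  9.46954242e-03, -6.10710330e-06]), 'eef_pos': array([0.1745759 , 0.65142871, 0.23031584]), 'tool_rot': array([-3.64620307e-05,  1.30516697e-01,  9.91445688e-01, -9.15780167e-04]), 'contact_force': array([ 1.05223416, -0.07664547,  0.46510648]), 'torque': array([-0.00686518,  0.03478778, -0.02517801]), 'grasp_force': 0.0, 'gripper_width': 1.000966942012832}
```
View pics/scene0.png

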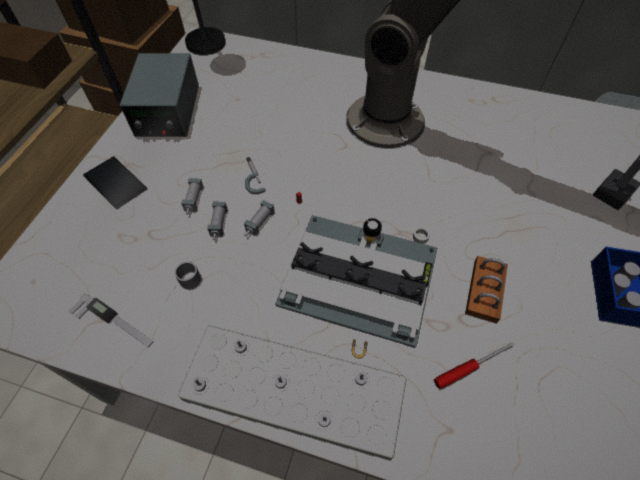

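View pics/side0.png

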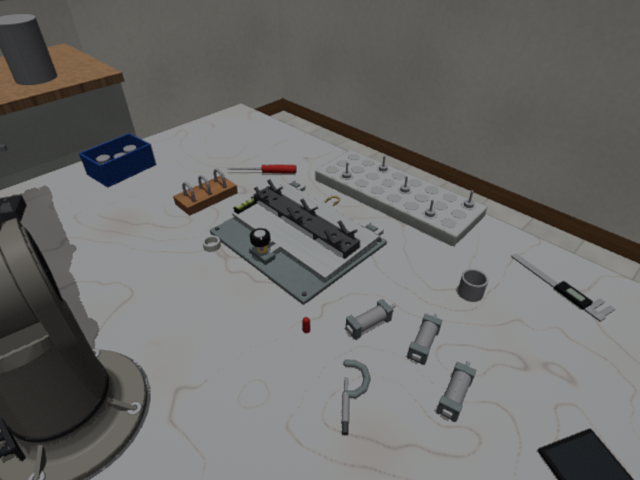

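View pics/wrist0.png

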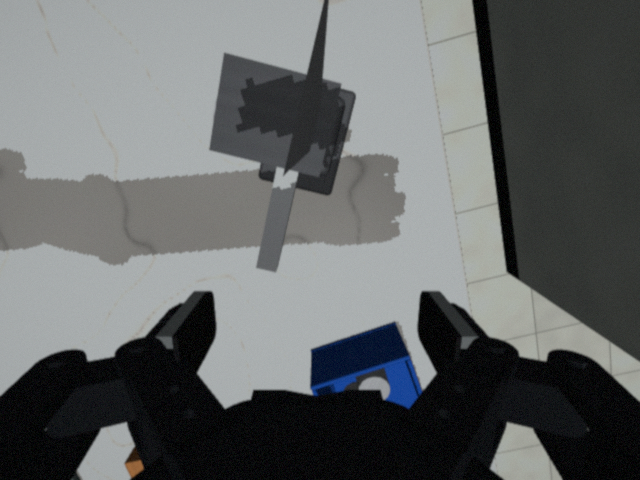

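Create h.py:
```python
import numpy as np,cv2
from scipy.spatial.transform import Rotation as Rn
from station import bot
def K(n):
    c=bot.camera_info(n);f=240/np.tan(np.radians(c["vertical_fov"])/2);return f,c["cx"],c["cy"],c
def cam(n,o=None):
    """camera centre and R (camera->world)"""
    c=K(n)[3]
    if n!="wrist":
        V=np.linalg.inv(c["view"]);return V[:3,3],V[:3,:3]
    o=o or bot.get_obs();R=Rn.from_quat(np.roll(o["tool_rot"],-1)).as_matrix()
    H=c["hand_eye"];return o["eef_pos"]+R@H[:3,3],R@H[:3,:3]
def ray(n,uv,o=None):
    f,cx,cy,_=K(n);C,R=cam(n,o);uv=np.atleast_2d(uv).astype(float)
    d=np.c_[(uv[:,0]-cx)/f,-(uv[:,1]-cy)/f,-np.ones(len(uv))]@R.T
    return C,d/np.linalg.norm(d,axis=1)[:,None]
def onz(n,uv,z,o=None):
    C,d=ray(n,uv,o);return C+d*((z-C[2])/d[:,2])[:,None]
def tri(rays):
    A=np.zeros((3,3));b=np.zeros(3)
    for C,d in rays:
        P=np.eye(3)-np.outer(d,d);A+=P;b+=P@C
    p=np.linalg.solve(A,b);return p,[np.linalg.norm(np.cross(p-C,d)) for C,d in rays]
def proj(n,p,o=None):
    f,cx,cy,_=K(n);C,R=cam(n,o);q=(np.atleast_2d(p)-C)@R
    return np.c_[cx+f*q[:,0]/-q[:,2],cy-f*q[:,1]/-q[:,2]]
def yaw(o=None):
    """world angle of tool y axis"""
    o=o or bot.get_obs();y=Rn.from_quat(np.roll(o["tool_rot"],-1)).as_matrix()[:,1];return np.arctan2(y[1],y[0])
def go(x,y,z,ang=None):
    """ang: wanted world angle of tool y (mod pi). prints turn first, then shift in the turned axes"""
    o=bot.get_obs();a=yaw(o);t=0
    if ang is not None: t=-((ang-a+np.pi/2)%np.pi-np.pi/2)
    R=Rn.from_quat(np.roll(o["tool_rot"],-1)).as_matrix()@Rn.from_rotvec([0,0,t]).as_matrix()
    print("turn %.3f shift"%t,np.round(R.T@(np.array([x,y,z])-o["eef_pos"]),4),"j7 %.2f"%o["q"][6])
def snap(n,name=None):
    o=bot.get_obs();im=bot.read_camera(n)
    if name: cv2.imwrite("pics/%s.png"%name,im)
    return o,im
```

Run:
```python
from h import *
S=lambda a,b:tri([(ray("scene",a)[0],ray("scene",a)[1][0]),(ray("side",b)[0],ray("side",b)[1][0])])
for nm,a,b in [("knob",(372,224),(260,235)),("washer",(421,236),(212,243)),("pencap",(299,197),(306,324)),("rack",(488,288),(206,194)),("sleeve",(187,268),(473,278)),("driver",(458,374),(279,169)),("brass",(359,352),(332,200))]:
    p,r=S(a,b);print(nm,p.round(3),np.round(r,4))
for a in [(193,195),(218,220),(260,218)]: print("motor",onz("scene",a,.017).round(3))
for a in [(458,460-100+29-40),(424,340),(371,319)]: pass
for a in [(455,392),(424,340),(371,319)]: print("motor side",onz("side",a,.017).round(3))
for n,a,z in [("hingeL",(415,344),.04),("hingeR",(277,306),.04),("nearR",(313,217),.03),("nearL",(437,240),.03)]:print(n,onz("scene",a,z).round(3))
```

```text
knob [0.451 0.061 0.074] [0.0009 0.0009]
washer [0.403 0.184 0.008] [0.0002 0.0002]
pencap [ 0.382 -0.149  0.018] [0.0003 0.0003]
rack [0.507 0.36  0.013] [0.0013 0.0013]
sleeve [ 0.68  -0.322  0.046] [0.0002 0.0002]
driver [0.73  0.32  0.011] [0.0014 0.0014]
brass [ 0.737  0.112 -0.003] [0.0027 0.0027]
motor [[ 0.458 -0.422  0.017]]
motor [[ 0.514 -0.324  0.017]]
motor [[ 0.477 -0.223  0.017]]
motor side [[ 0.453 -0.425  0.017]]
motor side [[ 0.506 -0.329  0.017]]
motor side [[ 0.477 -0.229  0.017]]
hingeL [[0.703 0.22  0.04 ]]
hingeR [[ 0.707 -0.09   0.04 ]]
nearR [[ 0.442 -0.09   0.03 ]]
nearL [[0.418 0.223 0.03 ]]
```

```bash
python3 -c "
from h import *
go(.56,.10,.40,np.pi/2)"
```

```text
turn -0.262 shift [-0.3854 -0.5518 -0.1688] j7 -0.08
```

{"api": "nudge_tcp", "payload": {
  "deltas": "0 0 -0.04 -0.131 1;0 0 -0.04 -0.131 1;-0.025 -0.037 -0.02 0 1;-0.025 -0.037 -0.02 0 1;-0.025 -0.037 -0.02 0 1;-0.025 -0.037 -0.02 0 1;-0.025 -0.037 -0.009 0 1;-0.025 -0.037 0 0 1;-0.025 -0.037 0 0 1;-0.025 -0.037 0 0 1;-0.025 -0.037 0 0 1;-0.025 -0.037 0 0 1;-0.025 -0.037 0 0 1;-0.025 -0.037 0 0 1;-0.025 -0.037 0 0 1;-0.025 -0.034 0 0 1;-0.01 0 0 0 1;0 0 0 0 1;0 0 0 0 1"
}}

```text
t: 2.05
eef_pos: [0.5341, 0.1384, 0.3998]
tool_rot: [-0.001, -0.001, 1.0, 0.0]
contact_force: [0.1, 0.6, -0.0]
gripper_width: 0.998
grasp_force: 0.0
```

```bash
python3 -c "
from h import *
o,im=snap('wrist','w1');go(.56,.10,.40,np.pi/2)"
```

```text
turn 0.003 shift [-0.0261 -0.0387 -0.0001] j7 1.27
```

View pics/w1.png

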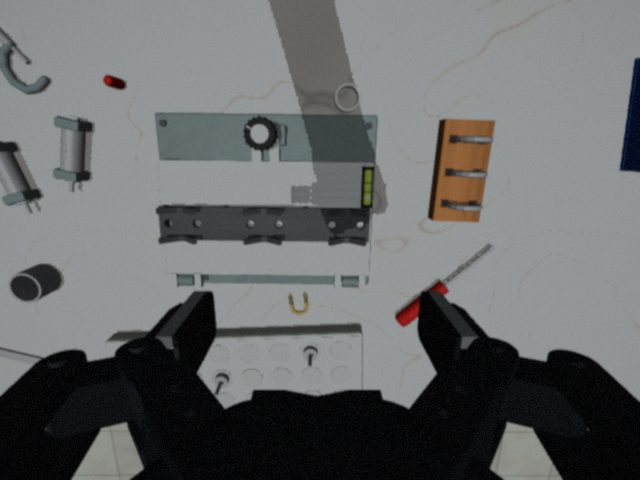

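Run:
```python
from h import *
im=cv2.imread('pics/w1.png');o=bot.get_obs()
print("knob",onz('wrist',(261,134),.076,o),cv2.minMaxLoc(cv2.cvtColor(im[115:150,240:280],7))[3])
a=cv2.resize(im[150:290,140:400],None,fx=3,fy=3,interpolation=cv2.INTER_CUBIC)
a=cv2.convertScaleAbs(a,alpha=1.6)
b=cv2.resize(im[160:212,355:380],None,fx=10,fy=10,interpolation=cv2.INTER_CUBIC)
cv2.imwrite('pics/c1.png',a);
cv2.imwrite('pics/c2.png',np.hstack([cv2.convertScaleAbs(b,alpha=1.6),cv2.resize(cv2.convertScaleAbs(im[110:165,230:290],alpha=1.5),(520,520))]))
```

```text
knob [[0.45402135 0.06487086 0.076     ]] (15, 17)
```

View pics/c1.png

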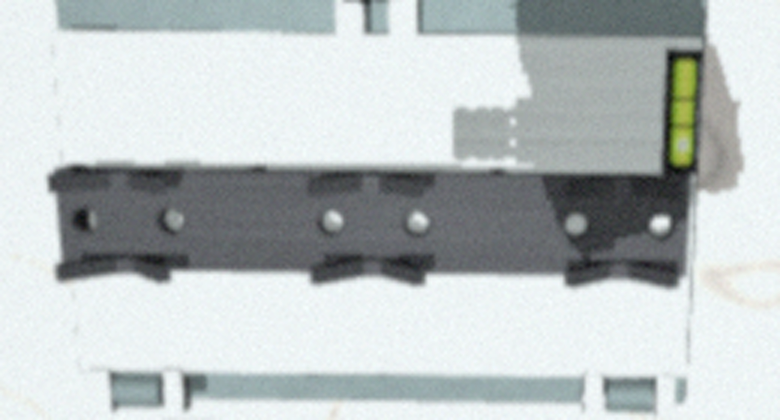

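View pics/c2.png

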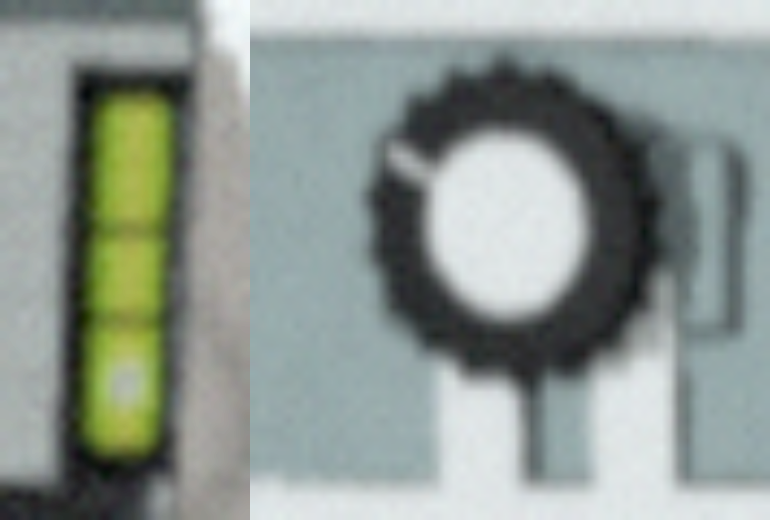

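{"api": "nudge_tcp", "payload": {
  "deltas": "0.02 -0.02 0.02 0 1;0.02 -0.02 0.02 0 1;0.02 -0.02 0.02 0 1;0.02 -0.014 0.02 0 1;0 0 0 -0.15 1;0 0 0 -0.15 1;0 0 0 -0.15 1;0 0 0 -0.15 1;0 0 0 -0.15 1;0 0 0 -0.15 1;0 0 0 -0.15 1;0 0 0 -0.15 1;0 0 0 -0.15 1;0 0 0.03 0 1;0 0 0.03 0 1;0 0 0.03 0 1;0 0 0.03 0 1;0 0 0 0 1"
}}

```text
t: 3.9
eef_pos: [0.4516, 0.0638, 0.1974]
tool_rot: [-0.003, -0.626, 0.78, 0.001]
contact_force: [-0.2, 0.6, 0.1]
gripper_width: 1.004
grasp_force: 0.0
```

```bash
python3 -c "
from h import *
go(.453,.064,.05)"
```

```text
turn 0.000 shift [-0.001  -0.0023  0.1474] j7 2.73
```

{"api": "nudge_tcp", "payload": {
  "deltas": "-0.001 -0.002 0.03 0 1;0 0 0.03 0 1;0 0 0.03 0 1;0 0 0.03 0 1;0 0 0.027 0 1;0 0 0 0 0;0 0 0 0 0;0 0 0 0 0;0 0 0 0 0;0 0 0 0 0;0 0 0 0 0;0 0 0 0 0",
  "grip_n": 60
}}

```text
t: 5.1
eef_pos: [0.4535, 0.0651, 0.0549]
tool_rot: [-0.002, -0.625, 0.78, 0.003]
contact_force: [-12.7, 3.8, 15.7]
gripper_width: 0.472
grasp_force: 58.4
```

{"api": "nudge_tcp", "payload": {
  "deltas": "0 0 0 0.15 0;0 0 0 0.15 0;0 0 0 0.15 0;0 0 0 0.15 0;0 0 0 0.15 0;0 0 0 0.15 0;0 0 0 0.15 0;0 0 0 0.15 0;0 0 0 0.15 0;0 0 0 0.15 0"
}}

```text
t: 6.1
eef_pos: [0.4551, 0.063, 0.055]
tool_rot: [-0.002, 0.078, 0.997, 0.001]
contact_force: [-9.2, -6.4, 12.3]
gripper_width: 0.474
grasp_force: 59.3
```

```bash
python3 -c "
from h import *
o=bot.get_obs();print(o['torque'],o['q'][6])"
```

```text
[-1.21450849  1.91404093  0.1353287 ] 1.7214816711366807
```

{"api": "nudge_tcp", "payload": {
  "deltas": "0 0 0 0.15 0;0 0 0 0.15 0;0 0 0 0.15 0;0 0 0 0.15 0;0 0 0 0.15 0;0 0 0 0.15 0;0 0 0 0.15 0;0 0 0 0.15 0;0 0 0 0.15 0;0 0 0 0.15 0;0 0 0 0.15 0;0 0 0 0.15 0;0 0 0 0.15 0;0 0 0 0.15 0;0 0 0 0.15 0;0 0 0 0.15 0;0 0 0 0.15 0;0 0 0 0.15 0"
}}

```text
t: 7.9
eef_pos: [0.4513, 0.0625, 0.0549]
tool_rot: [-0.002, 0.99, 0.142, -0.004]
contact_force: [-22.7, -3.8, 27.7]
gripper_width: 0.468
grasp_force: 60.8
```

```bash
python3 -c "
from h import *
o=bot.get_obs();print(o['torque'],o['q'],yaw())"
```

```text
[-1.24764571  4.65633295  0.14816309] [-1.16632199  0.92396457  1.30482312  2.24958907 -1.15199799  1.00676845
 -0.41940942] -1.2868200486742947
```

{"api": "nudge_tcp", "payload": {
  "deltas": "0 0 0 0 1;0 0 0 0 1;0 0 0 0 1;0 0 0 0 1;0 0 -0.03 0 1;0 0 -0.04 0 1;0 0 -0.04 0 1;0 0 -0.04 0 1;0 0 -0.04 -0.15 1;0 0 0 -0.15 1;0 0 0 -0.15 1;0 0 0 -0.15 1;0 0 0 -0.15 1;0 0 0 -0.15 1;0 0 0 -0.15 1;0 0 0 -0.15 1;0 0 0 -0.15 1;0 0 0 -0.15 1;0 0 0 -0.15 1"
}}

```text
t: 9.8
eef_pos: [0.4571, 0.0636, 0.2436]
tool_rot: [-0.0, 0.562, 0.827, 0.001]
contact_force: [0.4, -0.2, 0.3]
gripper_width: 1.0
grasp_force: 0.0
```

```bash
python3 -c "
from h import *
o=bot.get_obs();print(o['q'],yaw());print(proj('wrist',[.53,.215,.045]));go(.56,.1,.35,np.pi/2)"
```

```text
[-1.20813412  0.14479443  1.05028225  2.07727676 -0.15091378  0.99646548
  0.29721991] 0.37728001255949434
[[448.26306873  91.80419342]]
turn -1.194 shift [-0.103   0.0366 -0.1063] j7 0.30
```

Add to h.py:
```python
def vial(im,o,name=None):
    """top-down resample (0.5 mm) of the vial region on plane z=.045; returns ring and bubble x (mm)"""
    xs=np.arange(.46,.60,.0005);ys=np.arange(.17,.26,.0005)
    X,Y=np.meshgrid(xs,ys,indexing='ij');uv=proj('wrist',np.c_[X.ravel(),Y.ravel(),np.full(X.size,.045)],o).astype(np.float32)
    w=cv2.remap(im,uv[:,0].reshape(X.shape),uv[:,1].reshape(X.shape),cv2.INTER_CUBIC)
    h=cv2.cvtColor(w,cv2.COLOR_BGR2HSV);m=cv2.inRange(h,(22,110,50),(45,255,255))
    if name: cv2.imwrite('pics/%s.png'%name,cv2.resize(cv2.convertScaleAbs(w,alpha=1.5),None,fx=2,fy=2))
    n,l,s,c=cv2.connectedComponentsWithStats(cv2.morphologyEx(m,cv2.MORPH_CLOSE,np.ones((9,9))))
    k=1+np.argmax(s[1:,4]);x,y,ww,hh=s[k,:4]
    mid=w[y:y+hh,x+ww//2-5:x+ww//2+5].mean(1)
    print("vial box x %.4f..%.4f y %.4f..%.4f"%(xs[y],xs[y+hh-1],ys[x],ys[x+ww-1]))
    g=mid[:,1];b=mid[:,0];u=xs[y:y+hh]
    print("brightness dips:",[round(u[i],4) for i in range(6,hh-6) if g[i]==g[i-6:i+7].min()], "bubble (blue max) %.4f"%(np.average(u,weights=np.clip(b-np.median(b)-.5*(b.max()-np.median(b)),0,None))), "blue med/max",np.median(b),b.max())
```

Run:
```python
from h import *
o,im=snap('wrist','w2');vial(im,o,'v2')
# on first picture, compare
class D(dict):pass
o1=dict(eef_pos=np.array([.5341,.1384,.3998]),tool_rot=np.array([-.001,-.001,1.,0]))
vial(cv2.imread('pics/w1.png'),o1)
```

```text
vial box x 0.5035..0.5560 y 0.2075..0.2190
brightness dips: [np.float64(0.5105), np.float64(0.515), np.float64(0.523), np.float64(0.529), np.float64(0.5365), np.float64(0.542)] bubble (blue max) 0.5366 blue med/max 49.45 138.7
vial box x 0.5015..0.5535 y 0.2070..0.2190
brightness dips: [np.float64(0.5115), np.float64(0.521), np.float64(0.534), np.float64(0.5425), np.float64(0.543)] bubble (blue max) 0.5433 blue med/max 46.1 97.9
```

{"api": "nudge_tcp", "payload": {
  "deltas": "0 0 0 -0.15 1;0 0 0 -0.15 1;0 0 0 -0.15 1;0 0 0 -0.15 1;0 0 0 -0.15 1;0 0 0 -0.15 1;0 0 0 -0.15 1;0 0 0 -0.15 1;0 0 0 -0.15 1;0 0 0 -0.15 1;0 0 0 0 1"
}}

```text
t: 10.95
eef_pos: [0.457, 0.0635, 0.2435]
tool_rot: [0.0, -0.149, 0.989, 0.0]
contact_force: [0.6, 0.3, 0.0]
gripper_width: 1.003
grasp_force: 0.0
```

```bash
python3 -c "
from h import *
o=bot.get_obs();print(o['q'],yaw());go(.4535,.0635,.05)"
```

```text
[-1.01553134  0.11472702  0.81825132  2.07056229 -0.1004822   0.9943163
  1.72407349] 1.8697805910370755
turn 0.000 shift [0.0035 0.001  0.1935] j7 1.72
```

{"api": "nudge_tcp", "payload": {
  "deltas": "0.0035 0.001 0.03 0 1;0 0 0.03 0 1;0 0 0.03 0 1;0 0 0.03 0 1;0 0 0.03 0 1;0 0 0.03 0 1;0 0 0.008 0 1;0 0 0 0 0;0 0 0 0 0;0 0 0 0 0;0 0 0 0 0;0 0 0 0 0;0 0 0 0 0;0 0 0 0 0",
  "grip_n": 50
}}

```text
t: 12.35
eef_pos: [0.4545, 0.0636, 0.0569]
tool_rot: [0.001, -0.149, 0.989, 0.0]
contact_force: [-1.3, -2.1, 8.1]
gripper_width: 0.471
grasp_force: 49.3
```

{"api": "nudge_tcp", "payload": {
  "deltas": "0 0 0 0.15 0;0 0 0 0.15 0;0 0 0 0.15 0;0 0 0 0.15 0;0 0 0 0.15 0;0 0 0 0.15 0;0 0 0 0.15 0;0 0 0 0.15 0;0 0 0 0.15 0;0 0 0 0.15 0;0 0 0 0.15 0;0 0 0 0.15 0"
}}

```text
t: 13.55
eef_pos: [0.4531, 0.0617, 0.0569]
tool_rot: [0.001, 0.685, 0.729, 0.0]
contact_force: [-5.4, -8.4, 12.4]
gripper_width: 0.469
grasp_force: 51.0
```

```bash
python3 -c "
from h import *
o=bot.get_obs();print(o['torque'],o['q'],yaw())"
```

```text
[-1.59230255  1.36059279  0.04340279] [-1.07614616  0.68475575  1.074429    2.24818891 -0.93012869  0.76556798
  0.71540486] 0.06292564826964954
```

{"api": "nudge_tcp", "payload": {
  "deltas": "0 0 0 0.15 0;0 0 0 0.15 0;0 0 0 0.15 0;0 0 0 0.15 0;0 0 0 0.15 0;0 0 0 0.15 0;0 0 0 0.15 0;0 0 0 0.15 0;0 0 0 0.15 0;0 0 0 0.1 0;0 0 0 0 0"
}}

```text
t: 14.65
eef_pos: [0.4516, 0.0628, 0.0568]
tool_rot: [-0.0, 0.996, 0.094, -0.001]
contact_force: [-10.3, -2.3, 20.1]
gripper_width: 0.471
grasp_force: 51.8
```

{"api": "nudge_tcp", "payload": {
  "deltas": "0 0 0 0 1;0 0 0 0 1;0 0 0 0 1;0 0 0 0 1;0 0 -0.03 0 1;0 0 -0.04 0 1;0 0 -0.04 0 1;0 0 -0.04 0 1;0 0 -0.04 -0.15 1;0 0 0 -0.15 1;0 0 0 -0.15 1;0 0 0 -0.15 1;0 0 0 -0.15 1;0 0 0 -0.15 1;0 0 0 -0.15 1;0 0 0 -0.15 1;0 0 0 -0.15 1;0 0 0 -0.15 1;0 0 0 -0.15 1"
}}

```text
t: 16.55
eef_pos: [0.4532, 0.0634, 0.245]
tool_rot: [-0.0, 0.603, 0.797, 0.0]
contact_force: [-1.0, -0.2, -0.5]
gripper_width: 0.998
grasp_force: 0.0
```

```bash
python3 -c "
from h import *
o,im=snap('wrist','w3');vial(im,o,'v3');print(o['q'],yaw(o));go(.56,.1,.35,np.pi/2)"
```

```text
vial box x 0.5045..0.5575 y 0.2080..0.2200
brightness dips: [np.float64(0.513), np.float64(0.5245), np.float64(0.538), np.float64(0.549)] bubble (blue max) 0.5308 blue med/max 47.9 138.0
[-1.22503488  0.12978021  1.05802449  2.08302917 -0.13525486  0.99880499
  0.1783784 ] 0.27547558772593345
turn -1.288 shift [-0.1068  0.0367 -0.1049] j7 0.19
```

{"api": "nudge_tcp", "payload": {
  "deltas": "0 0 0 -0.15 1;0 0 0 -0.15 1;0 0 0 -0.15 1;0 0 0 -0.15 1;0 0 0 -0.15 1;0 0 0 -0.15 1;0 0 0 -0.15 1;0 0 0 -0.15 1;0 0 0 -0.088 1;-0.027 0.02 -0.02 0 1;-0.027 0.02 -0.02 0 1;-0.027 0.02 -0.02 0 1;-0.027 0.01 -0.02 0 1;0 0 0 0 1;0 0 0 0 1"
}}

```text
t: 18.1
eef_pos: [0.5623, 0.1317, 0.3247]
tool_rot: [-0.0, 0.008, 1.0, -0.0]
contact_force: [-0.1, -0.5, 0.0]
gripper_width: 0.998
grasp_force: 0.0
```

```bash
python3 -c "
from h import *
o,im=snap('wrist','w4');print(o['q'],yaw(o),o['eef_pos'])"
```

```text
[-0.99735229  0.30542179  0.84334111  1.71706206 -0.23982959  1.22763456
  1.45987121] 1.5552749989110535 [0.56226475 0.13174444 0.3246847 ]
```

View pics/w4.png

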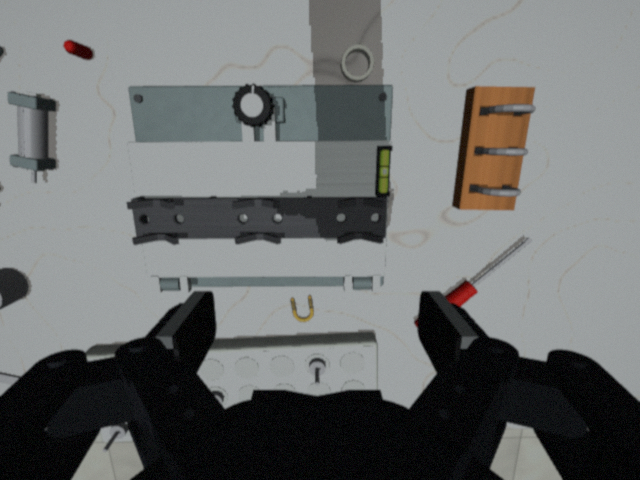

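Run:
```python
from h import *
from scipy.optimize import least_squares
im=cv2.imread('pics/w4.png');o=bot.get_obs()
g=cv2.GaussianBlur(cv2.cvtColor(im,7),(3,3),0)
pts=np.array([(145,218),(180,218),(243,217),(279,217),(341,217),(375,217)])
uv=[]
for u,v in pts:
    w=g[v-8:v+9,u-8:u+9].astype(float);d=np.abs(w-np.median(w));d[d<25]=0
    yy,xx=np.mgrid[-8:9,-8:9];uv.append((u+(d*xx).sum()/d.sum(),v+(d*yy).sum()/d.sum()))
P=onz('wrist',uv,.060,o);print(np.round(uv,1).tolist());print(P.round(4))
m=np.array([-141,-99,-21,21,99,141])/1000
f=lambda p:np.r_[p[0]-m*np.sin(p[2])-P[:,0],p[1]+m*np.cos(p[2])-P[:,1]]
r=least_squares(f,[.5,.1,0]);print("rail ctr",r.x,"res",r.fun.round(4))
h=cv2.cvtColor(im,cv2.COLOR_BGR2HSV);mk=cv2.inRange(h,(5,120,120),(16,255,255));mk[:, :430]=0;mk[230:]=0
mk=cv2.morphologyEx(mk,cv2.MORPH_CLOSE,np.ones((9,9)))
c=max(cv2.findContours(mk,0,2)[0],key=cv2.contourArea);ap=cv2.approxPolyDP(c,4,True)[:,0]
print(ap.tolist());q=onz('wrist',c[:,0],.026,o);rc=cv2.minAreaRect((q[:,:2]*1000).astype(np.float32));print(rc)
print("approx",onz('wrist',ap,.026,o).round(4).tolist())
a=cv2.resize(im[75:220,445:545],None,fx=4,fy=4,interpolation=2);a=cv2.convertScaleAbs(a,alpha=1.3)
b=cv2.resize(im[190:250,120:250],None,fx=3,fy=3,interpolation=2);b=cv2.convertScaleAbs(b,alpha=2)
cv2.imwrite('pics/c4.png',np.hstack([a,cv2.copyMakeBorder(b,0,580-180,0,0,0)]))
```

```text
[[143.3, 218.8], [178.3, 218.2], [243.9, 217.0], [279.2, 214.9], [340.4, 217.0], [374.4, 216.7]]
[[ 0.5791 -0.0825  0.06  ]
 [ 0.579  -0.0394  0.06  ]
 [ 0.5788  0.0412  0.06  ]
 [ 0.5769  0.0847  0.06  ]
 [ 0.5807  0.1595  0.06  ]
 [ 0.581   0.2012  0.06  ]]
rail ctr [ 0.57925769  0.06076806 -0.00631465] res [-0.0008 -0.0004  0.0003  0.0025 -0.0008 -0.0008  0.0023  0.0012 -0.0014
 -0.0029  0.0002  0.0006]
[[476, 87], [460, 207], [512, 208], [514, 197], [489, 196], [488, 187], [516, 186], [521, 156], [505, 156], [504, 147], [523, 147], [529, 114], [496, 115], [494, 105], [530, 103], [533, 88]]
((505.5595703125, 356.3695983886719), (70.42718505859375, 147.74234008789062), 88.13760375976562)
approx [[0.431, 0.3244, 0.026], [0.577, 0.3193, 0.026], [0.5794, 0.3879, 0.026], [0.5648, 0.3885, 0.026], [0.563, 0.3557, 0.026], [0.5512, 0.353, 0.026], [0.5505, 0.3891, 0.026], [0.5127, 0.3901, 0.026], [0.5124, 0.3699, 0.026], [0.5014, 0.3672, 0.026], [0.5018, 0.3911, 0.026], [0.4627, 0.3927, 0.026], [0.4632, 0.3524, 0.026], [0.4516, 0.3485, 0.026], [0.4501, 0.392, 0.026], [0.4332, 0.3931, 0.026]]
```

View pics/c4.png

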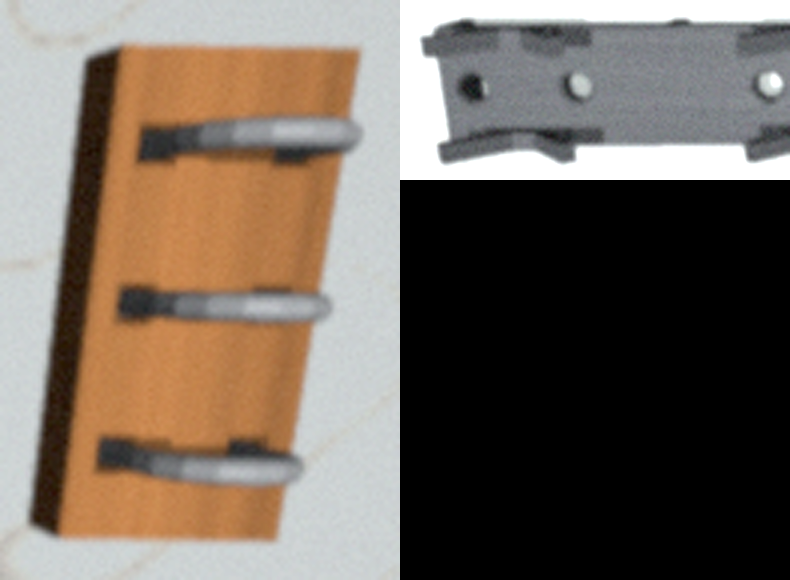

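Run:
```python
from h import *
im=cv2.imread('pics/w4.png');o=bot.get_obs()
L=onz('wrist',[(445+157/4,75+145/4),(445+137/4,75+303/4),(445+117/4,75+453/4)],.026,o)
Rr=onz('wrist',[(445+295/4,75+156/4),(445+272/4,75+292/4),(445+247/4,75+446/4)],.026,o);print(L.round(4),Rr.round(4))
print('knob',onz('wrist',(251.5,104.5),.076,o))
g=cv2.cvtColor(im,7).astype(float)
def edge(us,v0,v1,z):
    vs=[]
    for u in us:
        d=np.abs(np.diff(g[v0:v1,u-1:u+2].mean(1)));vs.append(v0+.5+np.average(np.arange(len(d)),weights=d**4))
    p=onz('wrist',np.c_[us,vs],z,o);f=np.polyfit(p[:,1],p[:,0],1);r=p[:,0]-np.polyval(f,p[:,1]);k=abs(r)<.002;f=np.polyfit(p[k,1],p[k,0],1);print("slope %.4f x@y=.06 %.4f n%d"%(f[0],np.polyval(f,.06),k.sum()))
edge(np.arange(190,235,3).tolist()+list(range(285,335,3)),228,248,.062)  # rail far edge
edge(np.r_[160:230:3,280:370:3],190,206,.062)
edge(np.r_[150:230:3,280:310:3],134,148,.04)
edge(np.r_[190:340:4],270,282,.04)
```

```text
[[0.4586 0.3375 0.026 ]
 [0.5055 0.3366 0.026 ]
 [0.5526 0.3354 0.026 ]] [[0.4625 0.3801 0.026 ]
 [0.5028 0.3787 0.026 ]
 [0.551  0.3772 0.026 ]]
knob [[0.45172117 0.06200604 0.076     ]]
slope 0.0134 x@y=.06 0.6053 n32
slope 0.0147 x@y=.06 0.5537 n54
slope 0.0128 x@y=.06 0.4897 n37
slope 0.0108 x@y=.06 0.6652 n38
```

{"api": "nudge_tcp", "payload": {
  "deltas": "0.005 -0.03 0 0 1;0.005 -0.03 0 0 1;0.005 -0.03 0 0 1;0.005 -0.03 0 0 1;0.005 -0.03 0 0 1;0.005 -0.03 0 0 1;0.005 -0.03 0 0 1;0.005 -0.03 0 0 1;0.005 -0.03 0 0 1;0.005 -0.03 0 0 1;0.005 -0.03 0 0 1;0.005 -0.03 0 0 1;0.005 -0.03 0 0 1;0.005 -0.03 0 0 1;0 -0.03 0 0 1;0 0 0 0 1;0 0 0 0 1"
}}

```text
t: 19.85
eef_pos: [0.4849, -0.317, 0.3243]
tool_rot: [-0.001, 0.008, 1.0, 0.001]
contact_force: [0.2, -0.4, 0.2]
gripper_width: 1.003
grasp_force: 0.0
```

```bash
python3 -c "
from h import *
o,im=snap('wrist','w5');print(o['q'],yaw(o),o['eef_pos'])"
```

```text
[-0.26756459  0.34661289  0.9715592   1.71659682 -0.30155941  1.24032443
  2.33082069] 1.554572330006414 [ 0.48486485 -0.31698309  0.32430563]
```

View pics/w5.png

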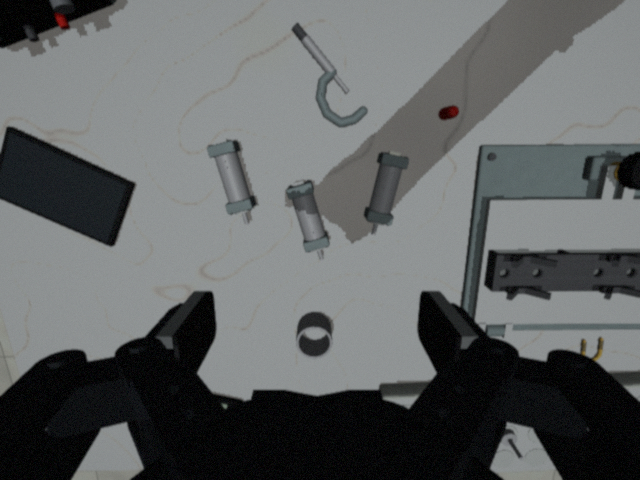

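Add to h.py:
```python
def motors(im,o,box,z=.030):
    """teal bell centroids inside box -> list of world xy"""
    h=cv2.cvtColor(cv2.GaussianBlur(im,(3,3),0),cv2.COLOR_BGR2HSV);m=cv2.inRange(h,(75,25,30),(105,120,200))
    k=np.zeros_like(m);x0,y0,x1,y1=box;k[y0:y1,x0:x1]=m[y0:y1,x0:x1];k=cv2.morphologyEx(k,cv2.MORPH_OPEN,np.ones((5,5)))
    n,l,s,c=cv2.connectedComponentsWithStats(k)
    for i in range(1,n):
        if s[i,4]>120: print(c[i].round(1),s[i,2:5],onz('wrist',c[i],z,o)[0].round(4))
```

Run:
```python
from h import *
im=cv2.imread('pics/w5.png');o=bot.get_obs()
motors(im,o,(200,130,420,270))
print("shafts",onz('wrist',[(249,219),(321,256),(375,231)],.017,o).round(4))
```

```text
[222.  148.5] [ 27  14 266] [ 0.4219 -0.433   0.03  ]
[393.9 160.6] [ 26  13 228] [ 0.4399 -0.2179  0.03  ]
[299.8 190.1] [ 24  15 241] [ 0.4752 -0.3375  0.03  ]
[239.5 205.6] [ 26  14 234] [ 0.4943 -0.4166  0.03  ]
[379.1 217.1] [ 25  12 209] [ 0.5123 -0.234   0.03  ]
[316.1 243.6] [ 23  12 188] [ 0.5474 -0.3176  0.03  ]
shafts [[ 0.515  -0.4081  0.017 ]
 [ 0.5694 -0.311   0.017 ]
 [ 0.5344 -0.2365  0.017 ]]
```

```bash
python3 -c "
from h import *
go(.4761,-.226,.003,np.pi/2-.219)"
```

```text
turn 0.205 shift [0.0284 0.0853 0.3215] j7 2.33
```

{"api": "nudge_tcp", "payload": {
  "deltas": "0 0 0 0.103 1;0 0 0 0.102 1;0.01 0.03 0.03 0 1;0.01 0.03 0.03 0 1;0.0084 0.025 0.03 0 1;0 0 0.03 0 1;0 0 0.03 0 1;0 0 0.03 0 1;0 0 0.03 0 1;0 0 0.03 0 1;0 0 0 0 1;0 0 0 0 1"
}}

```text
t: 21.1
eef_pos: [0.4769, -0.2268, 0.0853]
tool_rot: [-0.0, 0.108, 0.994, 0.0]
contact_force: [0.5, -0.5, 0.6]
gripper_width: 1.002
grasp_force: 0.0
```

```bash
python3 -c "
from h import *
go(.4761,-.226,.003,np.pi/2-.219)"
```

```text
turn 0.002 shift [0.0009 0.0006 0.0823] j7 2.24
```

{"api": "nudge_tcp", "payload": {
  "deltas": "0.001 0.0006 0.03 0 1;0 0 0.03 0 1;0 0 0.015 0 1;0 0 0.007 0 1;0 0 0 0 0;0 0 0 0 0;0 0 0 0 0;0 0 0 0 0;0 0 0 0 0;0 0 0 0 0;0 0 0 0 0;0 0 0 0 0",
  "grip_n": 60
}}

```text
t: 22.3
eef_pos: [0.4768, -0.227, 0.0041]
tool_rot: [0.001, 0.109, 0.994, 0.0]
contact_force: [-1.4, 1.9, 8.1]
gripper_width: 0.329
grasp_force: 58.5
```

{"api": "nudge_tcp", "payload": {
  "deltas": "0 0 -0.02 0 0;0 0 -0.03 0 0;0 0 -0.04 0 0;0 0 -0.04 0 0;0 0 -0.03 0 0;0 0 0 0 0"
}}

```text
t: 22.9
eef_pos: [0.4781, -0.2281, 0.1666]
tool_rot: [0.003, 0.109, 0.994, -0.0]
contact_force: [0.7, 0.2, -2.9]
gripper_width: 0.328
grasp_force: 60.5
```

```bash
python3 -c "
from h import *
o,im=snap('wrist','w6');go(.5774,-.059,.15,np.pi/2-.013)"
```

```text
turn -0.205 shift [-0.098   0.1694  0.0148] j7 2.14
```

View pics/w6.png

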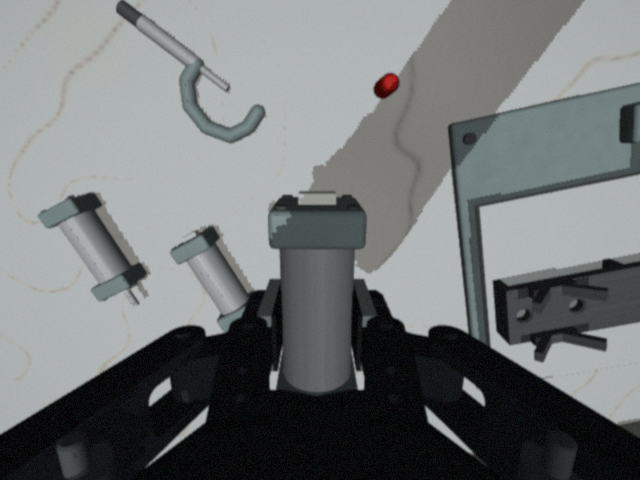

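{"api": "nudge_tcp", "payload": {
  "deltas": "0 0 0 -0.103 0;0 0 0 -0.102 0;-0.02 0.034 0 0 0;-0.02 0.034 0 0 0;-0.02 0.034 0 0 0;-0.02 0.034 0 0 0;-0.02 0.034 0 0 0;0 0 0 0 0;0 0 0 0 0;0 0 0 0 0"
}}

```text
t: 23.95
eef_pos: [0.577, -0.0593, 0.1618]
tool_rot: [-0.001, 0.007, 1.0, -0.0]
contact_force: [-0.5, -0.6, -3.5]
gripper_width: 0.327
grasp_force: 60.3
```

```bash
python3 -c "
from h import *
go(.579,-.059,.075,np.pi/2-.013)
o,im=snap('wrist','w7')"
```

```text
turn -0.001 shift [-0.0023  0.0004  0.0868] j7 1.99
```

View pics/w7.png

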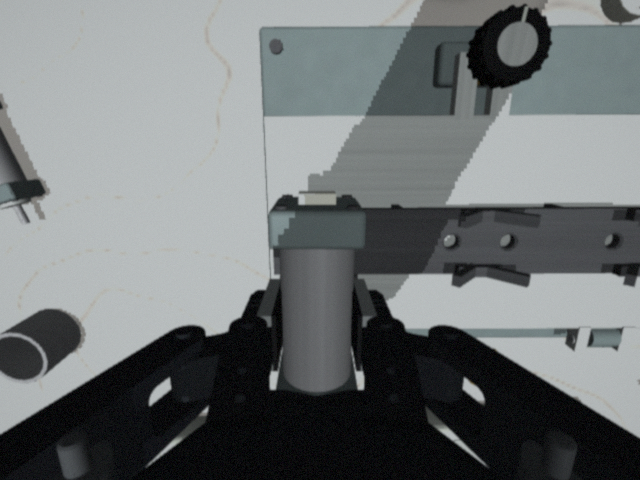

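Run:
```python
from h import *
im=cv2.imread('pics/w7.png');o=bot.get_obs();g=cv2.cvtColor(im,7).astype(float)
print('holes',onz('wrist',[(450,241),(507.5,240.5),(612,240.5)],.061,o).round(4).tolist())
print('knob',onz('wrist',(520,46),.076,o).round(4))
for us,v0,v1 in [(np.r_[400:440:3,545:600:3],262,285),(np.r_[410:440:3,545:600:3],198,216)]:
    vs=[v0+.5+np.average(np.arange(v1-v0-1),weights=np.abs(np.diff(g[v0:v1,u-1:u+2].mean(1)))**4) for u in us]
    p=onz('wrist',np.c_[us,vs],.062,o);f=np.polyfit(p[:,1],p[:,0],1);print(f[0],np.polyval(f,.06),np.std(p[:,0]-np.polyval(f,p[:,1])))
```

```text
holes [[0.5813, 0.0399, 0.061], [0.5816, 0.083, 0.061], [0.5828, 0.1614, 0.061]]
knob [[0.4541 0.0655 0.076 ]]
0.010141419114088335 0.6071243896053471 0.00013180828605124437
0.00226037782486495 0.5551091119313847 0.0006322642338879544
```

{"api": "nudge_tcp", "payload": {
  "deltas": "-0.0036 0 0.03 0 0;0 0 0.03 0 0;0 0 0.015 0 0;0 0 0.008 0 0;0 0 0.004 0 0;0 0 0 0 0"
}}

```text
t: 24.6
eef_pos: [0.5822, -0.0587, 0.0764]
tool_rot: [0.0, 0.007, 1.0, -0.0]
contact_force: [-0.2, -0.9, -2.3]
gripper_width: 0.33
grasp_force: 60.4
```

```bash
python3 -c "
from h import *
go(.5806,-.0595,.073,np.pi/2-.013)"
```

```text
turn -0.001 shift [ 0.0016 -0.0008  0.0034] j7 2.07
```

{"api": "nudge_tcp", "payload": {
  "deltas": "0.0016 -0.0008 0.002 0 0;0 0 0.0015 0 0;0 0 0.001 0 0;0 0 0 0 0"
}}

```text
t: 25.0
eef_pos: [0.5814, -0.0584, 0.0733]
tool_rot: [0.001, 0.006, 1.0, 0.001]
contact_force: [-3.0, 2.6, 10.0]
gripper_width: 0.328
grasp_force: 61.8
```

{"api": "nudge_tcp", "payload": {
  "deltas": "0 0 0.001 0 0;0 0 0.001 0 0;0 0 0 0 0"
}}

```text
t: 25.3
eef_pos: [0.5816, -0.0584, 0.0729]
tool_rot: [0.001, 0.006, 1.0, 0.002]
contact_force: [-9.3, 5.1, 26.5]
gripper_width: 0.327
grasp_force: 63.6
```

{"api": "nudge_tcp", "payload": {
  "deltas": "0 0 -0.0015 0 0;0 0 0 0 0.65;0 0 0 0 0.65;0 0 0 0 0.65;0 0 0 0 0.65;0 0 -0.02 0 0.65;0 0 -0.03 0 0.65;0 0 -0.04 0 0.65;0 0 -0.03 0 1;0 0 -0.03 0 1;0 0 -0.02 0 1;0 0 0 0 1"
}}

```text
t: 26.5
eef_pos: [0.582, -0.0597, 0.2437]
tool_rot: [0.002, 0.007, 1.0, 0.0]
contact_force: [-0.7, 0.7, 0.2]
gripper_width: 0.997
grasp_force: 0.0
```

Run:
```python
from h import *
o,im=snap('wrist','w8');print(o['eef_pos'],yaw(o))
f,cx,cy,_=K('wrist')
print('expected bells',proj('wrist',[[.5786-.037,-.0595,.103],[.5786+.037,-.059,.103]],o).round())
motors(im,o,(150,50,500,330),.10)
go(.459,.3575,.30,np.pi/2-.033)
```

```text
[ 0.58198529 -0.05970455  0.24366291] 1.5575295734202208
expected bells [[317. 177.]
 [318. 261.]]
[349.9  81. ] [ 161   65 9463] [ 0.4686 -0.0328  0.1   ]
[486.2  88. ] [  34   64 1491] [0.4751 0.0739 0.1   ]
[442.7 102.7] [  9  21 162] [0.4854 0.0408 0.1   ]
[318.2 177.7] [ 38  18 600] [ 0.5427 -0.0583  0.1   ]
[318.4 261.8] [ 35  15 467] [ 0.6173 -0.0591  0.1   ]
[415.6 289.4] [ 167    9 1292] [0.6454 0.0299 0.1   ]
[308.9 292.3] [ 21  14 260] [ 0.6469 -0.0681  0.1   ]
turn 0.020 shift [ 0.1356  0.4125 -0.0583] j7 1.92
```

{"api": "nudge_tcp", "payload": {
  "deltas": "0 0 0 0.02 1;0.01 0.03 -0.01 0 1;0.01 0.03 -0.01 0 1;0.01 0.03 0 0 1;0.01 0.03 0 0 1;0.01 0.03 0 0 1;0.01 0.03 0 0 1;0.01 0.03 0 0 1;0.01 0.03 0 0 1;0.01 0.03 0 0 1;0.01 0.03 0 0 1;0.01 0.03 0 0 1;0.01 0.03 0 0 1;0.01 0.03 0 0 1;0.005 0.02 0 0 1;0 0 0 0 1;0 0 0 0 1"
}}

```text
t: 28.25
eef_pos: [0.4591, 0.3541, 0.2603]
tool_rot: [-0.0, 0.017, 1.0, -0.001]
contact_force: [0.4, -1.2, -0.1]
gripper_width: 1.001
grasp_force: 0.0
```

Run:
```python
from h import *
o,im=snap('wrist','w9');print(o['eef_pos'],yaw(o),o['q'])
h=cv2.cvtColor(im,cv2.COLOR_BGR2HSV);mk=cv2.inRange(h,(5,120,90),(16,255,255));mk=cv2.morphologyEx(mk,cv2.MORPH_CLOSE,np.ones((9,9)))
c=max(cv2.findContours(mk,0,2)[0],key=cv2.contourArea)
print(cv2.minAreaRect((onz('wrist',c[:,0],.026,o)[:,:2]*1000).astype(np.float32)),cv2.boundingRect(c))
# grey bows: low saturation inside rack box, bright
x,y,w,hh=cv2.boundingRect(c);s=cv2.inRange(h,(0,0,90),(179,90,255))
k=np.zeros_like(s);hull=cv2.fillConvexPoly(np.zeros_like(s),cv2.convexHull(c),255);k=cv2.morphologyEx(s&hull,cv2.MORPH_OPEN,np.ones((3,3)))
n,l,st,ce=cv2.connectedComponentsWithStats(k)
for i in range(1,n):
    if st[i,4]>80: print(st[i],ce[i].round(1),onz('wrist',ce[i],.066,o).round(4))
print(proj('wrist',[[.459,.358,.071],[.506,.357,.071],[.553,.3555,.071]],o).round())
```

```text
[0.45907193 0.35413704 0.26026601] 1.5372023043280492 [-1.43491776  0.39317918  0.88482299  1.79680251 -0.33539682  1.1125167
  1.1013854 ]
((527.3443603515625, 355.603271484375), (70.1135025024414, 108.71484375), 88.28567504882812) (290, 218, 61, 88)
[304 255  22   8 134] [314.9 258.5] [[0.5077 0.3498 0.066 ]]
[304 296  34   8 185] [320.7 299.6] [[0.5551 0.3544 0.066 ]]
[[321. 214.]
 [322. 258.]
 [322. 300.]]
```

{"api": "nudge_tcp", "payload": {
  "deltas": "0 0.002 0.03 0 1;0 0 0.03 0 1;0 0 0.03 0 1;0 0 0.03 0 1;0 0 0.03 0 1;0 0 0.03 0 1;0 0 0.02 0 1;0 0 0.015 0 1;0 0 0.01 0 1;0 0 0 0 1"
}}

```text
t: 29.3
eef_pos: [0.459, 0.3562, 0.0354]
tool_rot: [-0.0, 0.017, 1.0, -0.001]
contact_force: [0.3, 0.8, 0.1]
gripper_width: 1.0
grasp_force: 0.0
```

```bash
python3 -c "
from h import *
go(.459,.356,.035,np.pi/2-.033)"
```

```text
turn -0.001 shift [ 0.     -0.0002  0.0004] j7 1.32
```

{"api": "nudge_tcp", "payload": {
  "deltas": "0 0 0 0 0;0 0 0 0 0;0 0 0 0 0;0 0 0 0 0;0 0 0 0 0;0 0 0 0 0",
  "grip_n": 80
}}

```text
t: 29.9
eef_pos: [0.4601, 0.3574, 0.0377]
tool_rot: [0.001, 0.017, 1.0, 0.001]
contact_force: [-0.6, -1.2, 8.6]
gripper_width: 0.535
grasp_force: 80.5
```

{"api": "nudge_tcp", "payload": {
  "deltas": "0 0 -0.01 0 0;0 0 -0.02 0 0;0 0 -0.03 0 0;0 0 -0.03 0 0;0 0 -0.03 0 0;0 0 -0.03 0 0;0 0 0 0 0;0 0 0 0 0"
}}

```text
t: 30.7
eef_pos: [0.4589, 0.3575, 0.1869]
tool_rot: [0.0, 0.016, 1.0, 0.001]
contact_force: [-0.8, -0.0, -1.3]
gripper_width: 0.534
grasp_force: 82.8
```

```bash
python3 -c "
from h import *
o,im=snap('wrist','w10');im=cv2.convertScaleAbs(im,alpha=1.4)
cv2.imwrite('pics/w10c.png',im[180:400,200:440])
go(.579,-.059,.175,np.pi/2-.013)"
```

```text
turn -0.020 shift [-0.126  -0.4145  0.0107] j7 1.17
```

View pics/w10c.png

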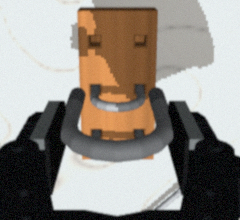

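{"api": "nudge_tcp", "payload": {
  "deltas": "0 0 -0.01 -0.02 0;-0.01 -0.033 0 0 0;-0.01 -0.033 0 0 0;-0.01 -0.033 0 0 0;-0.01 -0.033 0 0 0;-0.01 -0.033 0 0 0;-0.01 -0.033 0 0 0;-0.01 -0.033 0 0 0;-0.01 -0.033 0 0 0;-0.01 -0.033 0 0 0;-0.01 -0.033 0 0 0;-0.01 -0.033 0 0 0;-0.01 -0.033 0 0 0;-0.006 -0.0185 0 0 0;0 0 0 0 0;0 0 0 0 0"
}}

```text
t: 32.35
eef_pos: [0.5792, -0.059, 0.1956]
tool_rot: [-0.001, 0.007, 1.0, 0.0]
contact_force: [0.0, 0.5, -1.9]
gripper_width: 0.534
grasp_force: 82.8
```

```bash
python3 -c "
from h import *
go(.579,-.059,.14,np.pi/2-.013)
o,im=snap('wrist','w11')"
```

```text
turn -0.000 shift [0.0002 0.     0.0556] j7 1.95
```

{"api": "nudge_tcp", "payload": {
  "deltas": "0 0 0.03 0 0;0 0 0.02 0 0;0 0 0.02 0 0;0 0 0.015 0 0;0 0 0 0 0"
}}

```text
t: 32.9
eef_pos: [0.5782, -0.0574, 0.109]
tool_rot: [-0.002, 0.006, 1.0, 0.0]
contact_force: [0.1, 0.4, -0.6]
gripper_width: 0.534
grasp_force: 82.8
```

{"api": "nudge_tcp", "payload": {
  "deltas": "0 0 0.006 0 0;0 0 0.004 0 0;0 0 0.003 0 0;0 0 0 0 0"
}}

```text
t: 33.3
eef_pos: [0.5796, -0.0589, 0.098]
tool_rot: [-0.0, 0.006, 1.0, 0.0]
contact_force: [-0.4, 0.3, -0.5]
gripper_width: 0.538
grasp_force: 82.8
```

{"api": "nudge_tcp", "payload": {
  "deltas": "0 0 0.003 0 0;0 0 0.002 0 0;0 0 0.002 0 0;0 0 0 0 0"
}}

```text
t: 33.7
eef_pos: [0.5794, -0.059, 0.0907]
tool_rot: [-0.0, 0.007, 1.0, 0.0]
contact_force: [-0.1, -0.1, 0.3]
gripper_width: 0.532
grasp_force: 82.8
```

{"api": "nudge_tcp", "payload": {
  "deltas": "0 0 0.002 0 0;0 0 0.002 0 0;0 0 0 0 0"
}}

```text
t: 34.0
eef_pos: [0.5794, -0.0589, 0.0867]
tool_rot: [-0.0, 0.006, 1.0, 0.0]
contact_force: [-0.8, 0.5, -0.6]
gripper_width: 0.535
grasp_force: 82.8
```

{"api": "nudge_tcp", "payload": {
  "deltas": "0 0 0.004 0 0;0 0 0.003 0 0;0 0 0.002 0 0;0 0 0 0 0"
}}

```text
t: 34.4
eef_pos: [0.5793, -0.0589, 0.0776]
tool_rot: [-0.0, 0.006, 1.0, 0.0]
contact_force: [-0.7, 0.0, -0.3]
gripper_width: 0.535
grasp_force: 82.8
```

{"api": "nudge_tcp", "payload": {
  "deltas": "0 0 0.0015 0 0;0 0 0.001 0 0;0 0 0.001 0 0;0 0 0 0 0"
}}

```text
t: 34.8
eef_pos: [0.5804, -0.0589, 0.0759]
tool_rot: [0.001, 0.007, 1.0, 0.001]
contact_force: [-3.0, 1.1, 12.4]
gripper_width: 0.533
grasp_force: 84.3
```

{"api": "nudge_tcp", "payload": {
  "deltas": "0 0 0.001 0 0;0 0 0 0 0.8;0 0 0 0 0.8;0 0 0 0 0.8;0 0 0 0 0.8;0 0 -0.02 0 0.8;0 0 -0.03 0 0.8;0 0 -0.04 0 1;0 0 -0.04 0 1;0 0 -0.04 0 1;0.01 -0.026 -0.04 0 1;0.01 -0.026 -0.03 0 1;0.01 -0.026 0 0 1;0.01 -0.026 0 0 1;0.01 -0.026 0 0 1;0.01 -0.026 0 0 1;0.01 -0.026 0 0 1;0.01 -0.026 0 0 1;0.01 -0.026 0 0 1;0.01 -0.026 0 0 1"
}}

```text
t: 36.8
eef_pos: [0.4756, -0.3185, 0.3133]
tool_rot: [-0.0, 0.006, 1.0, 0.0]
contact_force: [-0.9, -0.1, -0.8]
gripper_width: 1.003
grasp_force: 0.0
```

{"api": "nudge_tcp", "payload": {
  "deltas": "0 0 0 0 1;0 0 0 0 1"
}}

```text
t: 37.0
eef_pos: [0.4759, -0.318, 0.3133]
tool_rot: [-0.0, 0.007, 1.0, 0.0]
contact_force: [0.7, 0.9, -1.2]
gripper_width: 0.997
grasp_force: 0.0
```

Run:
```python
from h import *
o,im=snap('wrist','w12');print(o['eef_pos'],yaw(o),o['q'])
motors(im,o,(100,120,520,290))
print(proj('wrist',[[.579,-.059,.109]],o))
```

```text
[ 0.47588135 -0.31798321  0.31330288] 1.55609059508686 [-0.27353018  0.34305882  0.98204643  1.74906141 -0.30341975  1.21282165
  2.34597138]
[345.2 125.3] [ 35  12 256] [ 0.3878 -0.2829  0.03  ]
[221.6 155.8] [ 28  14 270] [ 0.4209 -0.4338  0.03  ]
[493.4 203.7] [  51  137 2990] [ 0.4852 -0.094   0.03  ]
[108.7 204.5] [ 21  44 566] [ 0.4788 -0.5825  0.03  ]
[300.2 198.4] [ 23  15 236] [ 0.4747 -0.3391  0.03  ]
[239.6 213.7] [ 26  14 241] [ 0.4932 -0.4172  0.03  ]
[317.5 252.1] [ 23  12 189] [ 0.5463 -0.3182  0.03  ]
[[549.68822433 298.20798327]]
```

```bash
python3 -c "
from h import *
go(.511,-.3283,.003,np.pi/2+.276)"
```

```text
turn -0.289 shift [-0.0301 -0.0204  0.3102] j7 2.35
```

{"api": "nudge_tcp", "payload": {
  "deltas": "0 0 0 -0.145 0.8;0 0 0 -0.144 0.8;-0.015 -0.01 0.03 0 0.8;-0.015 -0.01 0.03 0 0.8;0 0 0.03 0 0.8;0 0 0.03 0 0.8;0 0 0.03 0 0.8;0 0 0.03 0 0.8;0 0 0.03 0 0.8;0 0 0.02 0 0.8;0 0 0 0 0.8;0 0 0 0 0.8"
}}

```text
t: 38.25
eef_pos: [0.5113, -0.3279, 0.0836]
tool_rot: [-0.0, -0.138, 0.99, 0.0]
contact_force: [-0.1, 0.6, 0.1]
gripper_width: 0.799
grasp_force: 0.0
```

```bash
python3 -c "
from h import *
go(.511,-.3283,.003,np.pi/2+.276)"
```

```text
turn 0.002 shift [ 0.0003 -0.0004  0.0806] j7 2.80
```

{"api": "nudge_tcp", "payload": {
  "deltas": "0 0 0.03 0 0.8;0 0 0.03 0 0.8;0 0 0.014 0 0.8;0 0 0.006 0 0.8;0 0 0 0 0;0 0 0 0 0;0 0 0 0 0;0 0 0 0 0;0 0 0 0 0;0 0 0 0 0;0 0 0 0 0;0 0 0 0 0",
  "grip_n": 60
}}

```text
t: 39.45
eef_pos: [0.5114, -0.3292, 0.0051]
tool_rot: [0.001, -0.138, 0.99, -0.0]
contact_force: [-0.8, 1.6, 5.7]
gripper_width: 0.331
grasp_force: 58.8
```

{"api": "nudge_tcp", "payload": {
  "deltas": "0 0 -0.02 0 0;0 0 -0.03 0 0;0 0 -0.04 0 0;0 0 -0.04 0 0;0 0 -0.04 0.15 0;0 0 -0.01 0.137 0;0 0 0 0 0;0 0 0 0 0"
}}

```text
t: 40.25
eef_pos: [0.5103, -0.3281, 0.1831]
tool_rot: [-0.0, 0.003, 1.0, 0.0]
contact_force: [-0.1, 0.4, -3.3]
gripper_width: 0.329
grasp_force: 60.0
```

```bash
python3 -c "
from h import *
o,im=snap('wrist','w13');go(.5815,.061,.15,np.pi/2-.013)
motors(im,o,(260,190,380,260))
motors(cv2.imread('pics/w7.png'),o,(260,200,380,260))"
```

```text
turn 0.006 shift [-0.0665  0.3898  0.0328] j7 2.48
[317.2 227.9] [  94   50 3847] [ 0.5158 -0.328   0.03  ]
[317.7 226.6] [  98   49 3986] [ 0.5146 -0.3276  0.03  ]
```

{"api": "nudge_tcp", "payload": {
  "deltas": "-0.006 0.033 0 0 0;-0.006 0.033 0 0 0;-0.006 0.033 0 0 0;-0.006 0.033 0 0 0;-0.006 0.033 0 0 0;-0.006 0.033 0 0 0;-0.006 0.033 0 0 0;-0.006 0.033 0 0 0;-0.006 0.033 0 0 0;-0.006 0.033 0 0 0;-0.006 0.033 0 0 0;-0.0015 0.027 0 0.006 0;0 0 0 0 0;0 0 0 0 0"
}}

```text
t: 41.7
eef_pos: [0.5815, 0.0608, 0.1822]
tool_rot: [-0.001, 0.007, 1.0, -0.0]
contact_force: [-0.3, -0.5, -2.3]
gripper_width: 0.331
grasp_force: 60.0
```

```bash
python3 -c "
from h import *
go(.5825,.061,.078,np.pi/2-.013)"
```

```text
turn -0.001 shift [-0.0012  0.0003  0.1042] j7 1.81
```

{"api": "nudge_tcp", "payload": {
  "deltas": "-0.001 0 0.03 0 0;0 0 0.03 0 0;0 0 0.025 0 0;0 0 0.01 0 0;0 0 0.006 0 0;0 0 0.002 0 0;0 0 0 0 0"
}}

```text
t: 42.4
eef_pos: [0.5839, 0.0601, 0.0812]
tool_rot: [0.001, 0.009, 1.0, 0.0]
contact_force: [-0.2, -0.6, -2.6]
gripper_width: 0.328
grasp_force: 60.1
```

{"api": "nudge_tcp", "payload": {
  "deltas": "0 0 0.0015 0 0;0 0 0.001 0 0;0 0 0.0005 0 0;0 0 0 0 0"
}}

```text
t: 42.8
eef_pos: [0.5834, 0.0606, 0.0776]
tool_rot: [0.0, 0.008, 1.0, 0.0]
contact_force: [0.0, -0.2, -1.7]
gripper_width: 0.332
grasp_force: 60.1
```

{"api": "nudge_tcp", "payload": {
  "deltas": "0 0 0.001 0 0;0 0 0.001 0 0;0 0 0.001 0 0;0 0 0 0 0"
}}

```text
t: 43.2
eef_pos: [0.5837, 0.061, 0.0749]
tool_rot: [0.0, 0.008, 1.0, 0.001]
contact_force: [-1.7, 1.4, 3.4]
gripper_width: 0.328
grasp_force: 60.9
```

{"api": "nudge_tcp", "payload": {
  "deltas": "0 0 0.001 0 0;0 0 0.001 0 0;0 0 0 0 0"
}}

```text
t: 43.5
eef_pos: [0.5839, 0.0616, 0.0741]
tool_rot: [0.0, 0.008, 1.0, 0.001]
contact_force: [-4.9, 3.2, 16.9]
gripper_width: 0.329
grasp_force: 62.3
```

{"api": "nudge_tcp", "payload": {
  "deltas": "0 0 -0.001 0 0;0 0 0 0 0.65;0 0 0 0 0.65;0 0 0 0 0.65;0 0 0 0 0.65;0 0 -0.02 0 0.65;0 0 -0.03 0 0.65;0 0 -0.04 0 0.65;0 0 -0.04 0.02 1;0 0 -0.03 0 1;0.01 0.035 -0.03 0 1;0.01 0.035 0 0 1;0.01 0.035 0 0 1;0.01 0.035 0 0 1;0.01 0.035 0 0 1;0.01 0.035 0 0 1;0.01 0.035 0 0 1;0.005 0.035 0 0 1;0 0 0 0 1;0 0 0 0 1"
}}

```text
t: 45.5
eef_pos: [0.5184, 0.3436, 0.263]
tool_rot: [-0.0, 0.018, 1.0, -0.001]
contact_force: [-0.3, -1.4, 0.3]
gripper_width: 0.995
grasp_force: 0.0
```

Run:
```python
from h import *
o,im=snap('wrist','w14');print(o['eef_pos'],yaw(o))
go(.506,.3565,.035,np.pi/2-.033)
h=cv2.cvtColor(im,cv2.COLOR_BGR2HSV);mk=cv2.inRange(h,(5,120,90),(16,255,255));mk=cv2.morphologyEx(mk,cv2.MORPH_CLOSE,np.ones((9,9)))
c=max(cv2.findContours(mk,0,2)[0],key=cv2.contourArea)
print(cv2.minAreaRect((onz('wrist',c[:,0],.026,o)[:,:2]*1000).astype(np.float32)),cv2.boundingRect(c))
motors(im,o,(0,100,300,330),.10)
print(proj('wrist',[[.5815-.037,.061,.1],[.5815+.037,.061,.1]],o))
```

```text
[0.51841555 0.34356266 0.26301531] 1.5355908610338036
turn -0.005 shift [0.0134 0.0142 0.2283] j7 1.26
((506.87091064453125, 355.91058349609375), (69.64356231689453, 147.4703826904297), 88.1463851928711) (296, 126, 62, 132)
[142.5 159.9] [ 202  132 9610] [0.4593 0.1912 0.1   ]
[ 13.9 182. ] [ 34  24 526] [0.4744 0.0724 0.1   ]
[ 21.1 257.9] [ 39  17 533] [0.546  0.0595 0.1   ]
[219.7 267.2] [ 10  20 181] [0.562 0.248 0.1  ]
[223.8 304.1] [ 14  50 438] [0.601  0.2478 0.1   ]
[ 41. 326.] [ 34   8 232] [0.6187 0.0602 0.1   ]
[[ 22.1812502  256.45021683]
 [ 41.73022018 325.81259473]]
```

{"api": "nudge_tcp", "payload": {
  "deltas": "0.012 0.0135 0.03 -0.005 1;0 0 0.03 0 1;0 0 0.03 0 1;0 0 0.03 0 1;0 0 0.03 0 1;0 0 0.03 0 1;0 0 0.02 0 1;0 0 0.015 0 1;0 0 0.01 0 1;0 0 0 0 1"
}}

```text
t: 46.55
eef_pos: [0.5071, 0.3561, 0.0378]
tool_rot: [-0.0, 0.016, 1.0, -0.0]
contact_force: [0.6, -0.1, -0.4]
gripper_width: 1.004
grasp_force: 0.0
```

{"api": "nudge_tcp", "payload": {
  "deltas": "0 0 0.002 0 1;0 0 0 0 0;0 0 0 0 0;0 0 0 0 0;0 0 0 0 0;0 0 0 0 0;0 0 0 0 0",
  "grip_n": 80
}}

```text
t: 47.25
eef_pos: [0.5082, 0.3576, 0.0379]
tool_rot: [0.001, 0.016, 1.0, 0.001]
contact_force: [-0.6, -0.2, 6.9]
gripper_width: 0.533
grasp_force: 80.7
```

{"api": "nudge_tcp", "payload": {
  "deltas": "0 0 -0.01 0 0;0 0 -0.02 0 0;0 0 -0.03 0 0;0 0 -0.03 0 0;0 0 -0.03 0 0;0 0 -0.03 0 0;0 0 -0.01 -0.02 0;0 0 0 0 0"
}}

```text
t: 48.05
eef_pos: [0.5079, 0.3574, 0.1981]
tool_rot: [0.001, 0.006, 1.0, 0.001]
contact_force: [-0.3, -0.0, -0.5]
gripper_width: 0.531
grasp_force: 81.9
```

```bash
python3 -c "
from h import *
o,im=snap('wrist','w15');
go(.581,.061,.195,np.pi/2-.013)"
```

```text
turn 0.001 shift [-0.0779 -0.2952  0.0013] j7 1.31
```

{"api": "nudge_tcp", "payload": {
  "deltas": "-0.008 -0.03 0 0 0;-0.008 -0.03 0 0 0;-0.008 -0.03 0 0 0;-0.008 -0.03 0 0 0;-0.008 -0.03 0 0 0;-0.008 -0.03 0 0 0;-0.008 -0.03 0 0 0;-0.008 -0.03 0 0 0;-0.008 -0.03 0 0 0;-0.006 -0.0253 0 0 0;0 0 0 0 0;0 0 0 0 0"
}}

```text
t: 49.3
eef_pos: [0.5808, 0.0605, 0.1951]
tool_rot: [-0.001, 0.007, 1.0, -0.0]
contact_force: [-0.8, 1.4, -1.1]
gripper_width: 0.534
grasp_force: 82.0
```

```bash
python3 -c "
from h import *
go(.581,.061,.109,np.pi/2-.013)"
```

```text
turn -0.000 shift [-0.0004  0.0006  0.0861] j7 1.79
```

{"api": "nudge_tcp", "payload": {
  "deltas": "0 0.0005 0.03 0 0;0 0 0.03 0 0;0 0 0.02 0 0;0 0 0.006 0 0;0 0 0 0 0"
}}

```text
t: 49.8
eef_pos: [0.5808, 0.0624, 0.1094]
tool_rot: [-0.001, 0.005, 1.0, -0.0]
contact_force: [-0.3, -0.2, 0.5]
gripper_width: 0.539
grasp_force: 82.0
```

{"api": "nudge_tcp", "payload": {
  "deltas": "0 0 0.006 0 0;0 0 0.004 0 0;0 0 0.003 0 0;0 0 0.002 0 0;0 0 0 0 0"
}}

```text
t: 50.3
eef_pos: [0.5817, 0.0613, 0.0954]
tool_rot: [-0.0, 0.006, 1.0, 0.0]
contact_force: [0.6, 0.3, -0.3]
gripper_width: 0.533
grasp_force: 82.0
```

{"api": "nudge_tcp", "payload": {
  "deltas": "0 0 0.003 0 0;0 0 0.002 0 0;0 0 0.002 0 0;0 0 0 0 0"
}}

```text
t: 50.7
eef_pos: [0.5815, 0.0613, 0.0882]
tool_rot: [-0.0, 0.006, 1.0, -0.0]
contact_force: [0.2, -0.9, -0.3]
gripper_width: 0.535
grasp_force: 82.0
```

{"api": "nudge_tcp", "payload": {
  "deltas": "0 0 0.002 0 0;0 0 0.002 0 0;0 0 0 0 0"
}}

```text
t: 51.0
eef_pos: [0.5815, 0.0614, 0.0842]
tool_rot: [-0.0, 0.006, 1.0, 0.0]
contact_force: [-0.4, -0.4, -0.8]
gripper_width: 0.536
grasp_force: 82.0
```

{"api": "nudge_tcp", "payload": {
  "deltas": "0 0 0.004 0 0;0 0 0.003 0 0;0 0 0 0 0"
}}

```text
t: 51.3
eef_pos: [0.5814, 0.0613, 0.077]
tool_rot: [-0.0, 0.006, 1.0, -0.0]
contact_force: [-0.5, 0.5, -0.2]
gripper_width: 0.535
grasp_force: 82.0
```

{"api": "nudge_tcp", "payload": {
  "deltas": "0 0 0.001 0 0;0 0 0.001 0 0;0 0 0.0008 0 0;0 0 0 0 0"
}}

```text
t: 51.7
eef_pos: [0.5823, 0.0613, 0.076]
tool_rot: [0.0, 0.006, 1.0, 0.001]
contact_force: [-3.4, 0.4, 10.2]
gripper_width: 0.534
grasp_force: 83.4
```

{"api": "nudge_tcp", "payload": {
  "deltas": "0 0 0.001 0 0;0 0 0 0 0.8;0 0 0 0 0.8;0 0 0 0 0.8;0 0 0 0 0.8;0 0 -0.02 0 0.8;0 0 -0.03 0 0.8;0 0 -0.04 0 1;0 0 -0.04 0 1;0 0 -0.04 0 1;0 0 -0.04 0 1;0 0 -0.03 0 1"
}}

```text
t: 52.9
eef_pos: [0.5821, 0.061, 0.3161]
tool_rot: [0.001, 0.006, 1.0, 0.0]
contact_force: [-0.1, 1.2, -0.7]
gripper_width: 1.001
grasp_force: 0.0
```

{"api": "nudge_tcp", "payload": {
  "deltas": "0.008 -0.03 0 0 1;0.008 -0.03 0 0 1;0.008 -0.03 0 0 1;0.008 -0.03 0 0 1;0.008 -0.03 0 0 1;0.008 -0.03 0 0 1;0.008 -0.03 0 0 1;0.008 -0.03 0 0 1;0.008 -0.03 0 0 1;0.008 -0.03 0 0 1;0.008 -0.03 0 0 1;0.008 -0.03 0 0 1;0.008 -0.03 0 0 1;0 -0.03 0 0 1;0 0 0 0 1;0 0 0 0 1"
}}

```text
t: 54.5
eef_pos: [0.4722, -0.3579, 0.3134]
tool_rot: [-0.0, 0.007, 1.0, 0.0]
contact_force: [0.4, 0.3, -0.5]
gripper_width: 1.001
grasp_force: 0.0
```

Run:
```python
from h import *
o,im=snap('wrist','w16');print(o['eef_pos'],yaw(o),o['q'])
motors(im,o,(100,120,360,290))
```

```text
[ 0.47219387 -0.35790426  0.31335921] 1.5569401374232539 [-0.21034878  0.41255787  1.0317919   1.70394181 -0.37195888  1.23977817
  2.4653773 ]
[254.6 158.1] [ 27  14 267] [ 0.4205 -0.4336  0.03  ]
[122.6 212.4] [  52   76 2279] [ 0.4857 -0.6065  0.03  ]
[270.8 215.9] [ 26  14 233] [ 0.493  -0.4173  0.03  ]
```

{"api": "nudge_tcp", "payload": {
  "deltas": "0 0 0 0.15 1;0 0 0 0.15 1;0 0 0 0.15 1;0 0 0 0.15 1;0 0 0 0.15 1;0 0 0 0.15 1;0 0 0 0.15 1;0 0 0 0.15 1;0 0 0 0.15 1;0 0 0 0.15 1;0 0 0 0.15 1;0 0 0 0.15 1;0 0 0 0.15 1;0 0 0 0.15 0.8;0 0 0 0.15 0.8;0 0 0 0.15 0.8;0 0 0 0.15 0.8;0 0 0 0.15 0.8;0 0 0 0.15 0.8;0 0 0 0.057 0.8"
}}

```text
t: 56.55
eef_pos: [0.4737, -0.3555, 0.3133]
tool_rot: [-0.001, 0.994, 0.11, 0.0]
contact_force: [-0.2, 0.2, 0.1]
gripper_width: 0.798
grasp_force: 0.0
```

```bash
python3 -c "
from h import *
go(.4568,-.4255,.003,np.pi/2+.222);print(bot.get_obs()['q'],yaw())"
```

```text
turn -0.002 shift [-0.032   0.0649  0.3102] j7 -0.15
[-0.35534926  0.67493673  1.44058978  1.71020671 -0.68319233  1.3821222
 -0.14864213] -1.3503687611812958
```

{"api": "nudge_tcp", "payload": {
  "deltas": "-0.016 0.032 0.01 0 0.8;-0.016 0.032 0.01 0 0.8;0 0 0 0 0.8"
}}

```text
t: 56.85
eef_pos: [0.4533, -0.4288, 0.2928]
tool_rot: [-0.0, 0.994, 0.109, -0.001]
contact_force: [-0.8, 0.0, 0.7]
gripper_width: 0.802
grasp_force: 0.0
```

```bash
python3 -c "
from h import *
go(.4568,-.4255,.003,np.pi/2+.222);print(bot.get_obs()['q'],yaw())"
```

```text
turn -0.003 shift [ 0.0046 -0.0024  0.2898] j7 -0.05
[-0.16267516  0.70717966  1.35158153  1.66165754 -0.70438034  1.35999108
 -0.05249842] -1.3520481731250522
```

{"api": "nudge_tcp", "payload": {
  "deltas": "0 0 0.03 0 0.8;0 0 0.03 0 0.8;0 0 0 0 0.8"
}}

```text
t: 57.15
eef_pos: [0.4561, -0.4231, 0.23]
tool_rot: [-0.003, 0.994, 0.112, -0.002]
contact_force: [0.7, 1.6, -0.7]
gripper_width: 0.802
grasp_force: 0.0
```

```bash
python3 -c "
from h import *
go(.4568,-.4255,.003,np.pi/2+.222);print(bot.get_obs()['q'],yaw())"
```

```text
turn 0.003 shift [0.0007 0.004  0.227 ] j7 -0.01
[-0.14619445  0.75563405  1.28905875  1.73510423 -0.76208128  1.26516135
 -0.0137852 ] -1.3456261203405706
```

{"api": "nudge_tcp", "payload": {
  "deltas": "0 0 0.03 0 0.8;0 0 0.03 0 0.8;0 0 0.03 0 0.8;0 0 0.03 0 0.8;0 0 0.03 0 0.8;0 0 0 0 0.8;0 0 0 0 0.8"
}}

```text
t: 57.85
eef_pos: [0.4566, -0.4268, 0.0852]
tool_rot: [0.0, 0.994, 0.112, 0.0]
contact_force: [-0.2, -0.1, 0.3]
gripper_width: 0.8
grasp_force: 0.0
```

```bash
python3 -c "
from h import *
go(.4568,-.4255,.003,np.pi/2+.222);print(bot.get_obs()['q'],yaw())"
```

```text
turn 0.002 shift [ 0.0005 -0.0013  0.0822] j7 0.10
[-0.05761131  0.89139655  1.11085966  1.84400492 -0.93785593  1.04420482
  0.09871833] -1.3467927714570407
```

Good; grip, lift, and turn toward the saddle yaw.

{"api": "nudge_tcp", "payload": {
  "deltas": "0.0005 -0.001 0.03 0 0.8;0 0 0.03 0 0.8;0 0 0.015 0 0.8;0 0 0.006 0 0.8;0 0 0 0 0;0 0 0 0 0;0 0 0 0 0;0 0 0 0 0;0 0 0 0 0;0 0 0 0 0;0 0 0 0 0;0 0 0 0 0",
  "grip_n": 60
}}

```text
t: 59.05
eef_pos: [0.4565, -0.4266, 0.0044]
tool_rot: [0.001, 0.994, 0.111, 0.001]
contact_force: [-1.0, 0.5, 4.6]
gripper_width: 0.332
grasp_force: 58.9
```

{"api": "nudge_tcp", "payload": {
  "deltas": "0 0 -0.02 0 0;0 0 -0.03 0 0;0 0 -0.04 0 0;0 0 -0.04 0 0;0 0 -0.04 0 0;0 0 -0.01 0 0;0 0 0 0 0"
}}

```text
t: 59.75
eef_pos: [0.4562, -0.4265, 0.1851]
tool_rot: [0.001, 0.994, 0.111, 0.001]
contact_force: [0.4, -0.4, -3.2]
gripper_width: 0.328
grasp_force: 60.0
```

```bash
python3 -c "
from h import *
go(.582,.181,.19,np.pi/2-.013);print(bot.get_obs()['q'])"
```

```text
turn 0.235 shift [ 0.1179 -0.6091 -0.0057] j7 0.02
[-0.12021916  0.79127991  1.23635939  1.7802227  -0.81309995  1.18454824
  0.01910427]
```

{"api": "nudge_tcp", "payload": {
  "deltas": "0 0 0 -0.15 0;0 0 0 -0.15 0;0 0 0 -0.15 0;0 0 0 -0.15 0;0 0 0 -0.15 0;0 0 0 -0.15 0;0 0 0 -0.15 0;0 0 0 -0.15 0;0 0 0 -0.15 0;0 0 0 -0.15 0;0 0 0 0 0"
}}

```text
t: 60.85
eef_pos: [0.4551, -0.4248, 0.1812]
tool_rot: [-0.001, 0.651, 0.759, 0.0]
contact_force: [0.4, 0.3, -2.6]
gripper_width: 0.327
grasp_force: 59.9
```

```bash
python3 -c "
from h import *
go(.53,-.15,.19);print(bot.get_obs()['q'],yaw())"
```

```text
turn 0.000 shift [ 0.2602  0.1159 -0.0082] j7 1.26
[ 0.04634418  0.5825462   0.86807031  1.77479484 -0.51237094  1.02997828
  1.26086424] 0.15296992468624365
```

{"api": "nudge_tcp", "payload": {
  "deltas": "0.027 0.012 -0.001 0 0;0.027 0.012 -0.001 0 0;0.027 0.012 -0.001 0 0;0.027 0.012 -0.001 0 0;0.027 0.012 -0.001 0 0;0.027 0.012 -0.001 0 0;0.027 0.012 -0.001 0 0;0.027 0.012 -0.001 0 0;0.027 0.012 0 0 0;0.017 0.008 0 0 0;0 0 0 0 0"
}}

```text
t: 61.95
eef_pos: [0.5317, -0.1472, 0.1893]
tool_rot: [-0.001, 0.651, 0.759, -0.0]
contact_force: [0.3, -0.4, -2.9]
gripper_width: 0.325
grasp_force: 59.9
```

{"api": "nudge_tcp", "payload": {
  "deltas": "0 0 0 -0.15 0;0 0 0 -0.15 0;0 0 0 -0.15 0;0 0 0 -0.15 0;0 0 0 -0.15 0;0 0 0 -0.15 0;0 0 0 -0.15 0;0 0 0 -0.15 0;0 0 0 -0.15 0;0 0 0 -0.055 0;0 0 0 0 0"
}}

```text
t: 63.05
eef_pos: [0.5302, -0.1523, 0.19]
tool_rot: [-0.001, 0.009, 1.0, 0.0]
contact_force: [-0.3, -0.3, -2.2]
gripper_width: 0.33
grasp_force: 59.9
```

```bash
python3 -c "
from h import *
o,im=snap('wrist','w17');motors(im,o,(260,190,380,260))
go(.583,.181,.19,np.pi/2-.013);print(bot.get_obs()['q'],yaw())"
```

```text
[372.2 223.8] [ 10  70 554] [ 0.5342 -0.1018  0.03  ]
[316.  231.2] [  95   42 3539] [ 0.5403 -0.1536  0.03  ]
turn -0.006 shift [-0.0484  0.3338 -0.    ] j7 1.96
[-0.3026194   0.36047535  0.59003336  1.92483414 -0.24700695  0.92967873
  1.95883289] 1.5517245008489757
```

{"api": "nudge_tcp", "payload": {
  "deltas": "0 0 0 0.15 0;0 0 0 0.15 0;0 0 0 0.15 0;0 0 0 0.15 0;0 0 0 0.15 0;0 0 0 0.15 0;0 0 0 0.15 0;0 0 0 0.15 0;0 0 0 0.15 0;0 0 0 0.15 0;0 0 0 0.15 0;0 0 0 0.15 0;0 0 0 0.15 0;0 0 0 0.15 0;0 0 0 0.15 0;0 0 0 0.15 0;0 0 0 0.15 0;0 0 0 0.15 0;0 0 0 0.15 0;0 0 0 0.136 0"
}}

```text
t: 65.1
eef_pos: [0.5311, -0.1512, 0.1905]
tool_rot: [0.0, 0.998, 0.066, -0.0]
contact_force: [-0.4, -0.2, -2.5]
gripper_width: 0.331
grasp_force: 60.0
```

{"api": "nudge_tcp", "payload": {
  "deltas": "0 0 0 0.15 0;0 0 0 0 0"
}}

```text
t: 65.3
eef_pos: [0.5311, -0.1513, 0.1902]
tool_rot: [0.001, 1.0, -0.006, -0.001]
contact_force: [-0.1, 0.2, -2.4]
gripper_width: 0.329
grasp_force: 59.9
```

```bash
python3 -c "
from h import *
go(.582,.181,.19,np.pi/2-.013);print(bot.get_obs()['q'],yaw())"
```

```text
turn 0.001 shift [ 4.660e-02 -3.329e-01 -2.000e-04] j7 -0.63
[-0.7324478   0.74952279  1.36556748  1.94458752 -0.81151975  1.16260329
 -0.62536809] -1.5830050148935684
```

{"api": "nudge_tcp", "payload": {
  "deltas": "0.01 -0.03 0 0 0;0.01 -0.03 0 0 0;0 0 0 0 0"
}}

```text
t: 65.6
eef_pos: [0.5537, -0.0867, 0.1899]
tool_rot: [-0.001, 1.0, 0.001, -0.0]
contact_force: [-0.2, 0.7, -1.8]
gripper_width: 0.33
grasp_force: 60.0
```

```bash
python3 -c "
from h import *
print(bot.get_obs()['q'],yaw())"
```

```text
[-0.8398354   0.77002623  1.36650953  1.92603392 -0.8303485   1.18036485
 -0.72390313] -1.5696621264619899
```

{"api": "nudge_tcp", "payload": {
  "deltas": "0.007 -0.03 0 0 0;0.007 -0.03 0 0 0;0.007 -0.03 0 0 0;0.007 -0.03 0 0 0;0 0 0 0 0"
}}

```text
t: 66.1
eef_pos: [0.5821, 0.0333, 0.1899]
tool_rot: [-0.001, 1.0, 0.001, -0.0]
contact_force: [0.2, 0.3, -3.4]
gripper_width: 0.328
grasp_force: 60.1
```

```bash
python3 -c "
from h import *
print(bot.get_obs()['q'],yaw())
go(.582,.181,.19,np.pi/2-.013)"
```

```text
[-1.01934024  0.82143336  1.37065105  1.87403485 -0.86963132  1.22259049
 -0.92246567] -1.5694242159826985
turn 0.014 shift [-2.000e-03 -1.477e-01  1.000e-04] j7 -0.92
```

{"api": "nudge_tcp", "payload": {
  "deltas": "0 -0.03 0 0 0;0 -0.03 0 0 0;0 -0.03 0 0 0;0 -0.03 0 0 0;-0.002 -0.0277 0 0.014 0;0 0 0 0 0;0 0 0 0 0"
}}

```text
t: 66.8
eef_pos: [0.5799, 0.1758, 0.1906]
tool_rot: [0.0, 1.0, -0.01, -0.0]
contact_force: [-1.4, -0.3, -2.4]
gripper_width: 0.328
grasp_force: 60.1
```

```bash
python3 -c "
from h import *
print(bot.get_obs()['q'],yaw())
go(.582,.181,.076,np.pi/2-.013)"
```

```text
[-1.22599804  0.87504438  1.38190038  1.81909455 -0.90935735  1.26884817
 -1.17082857] -1.5908342808872162
turn -0.007 shift [ 0.0021 -0.0053  0.1146] j7 -1.17
```

{"api": "nudge_tcp", "payload": {
  "deltas": "0.002 -0.0053 0.03 -0.007 0;0 0 0.03 0 0;0 0 0.025 0 0;0 0 0.01 0 0;0 0 0 0 0;0 0 0 0 0"
}}

```text
t: 67.4
eef_pos: [0.5829, 0.1804, 0.097]
tool_rot: [0.0, 1.0, -0.008, 0.001]
contact_force: [0.3, 0.0, -2.0]
gripper_width: 0.329
grasp_force: 60.2
```

```bash
python3 -c "
from h import *
print(bot.get_obs()['q'][2])
go(.582,.181,.073,np.pi/2-.013)"
```

```text
1.2541833850191613
turn -0.003 shift [-0.0009 -0.0006  0.024 ] j7 -1.11
```

{"api": "nudge_tcp", "payload": {
  "deltas": "0 -0.0006 0.01 0 0;0 0 0.006 0 0;0 0 0.004 0 0;0 0 0.002 0 0;0 0 0.001 0 0;0 0 0 0 0"
}}

```text
t: 68.0
eef_pos: [0.5819, 0.1818, 0.0735]
tool_rot: [-0.0, 1.0, -0.008, -0.0]
contact_force: [-3.2, 1.3, 5.0]
gripper_width: 0.33
grasp_force: 61.1
```

{"api": "nudge_tcp", "payload": {
  "deltas": "0 0 0.001 0 0;0 0 0.001 0 0;0 0 0 0 0"
}}

```text
t: 68.3
eef_pos: [0.582, 0.1819, 0.0733]
tool_rot: [-0.001, 1.0, -0.008, -0.0]
contact_force: [-9.5, 1.1, 19.8]
gripper_width: 0.329
grasp_force: 62.7
```

```bash
python3 -c "
from h import *
go(.582,.181,.073,np.pi/2-.013)"
```

```text
turn -0.003 shift [0.     0.0009 0.0003] j7 -1.09
```

{"api": "nudge_tcp", "payload": {
  "deltas": "0 0 -0.001 0 0;0 0 0 0 0.65;0 0 0 0 0.65;0 0 0 0 0.65;0 0 0 0 0.65;0 0 -0.02 0 0.65;0 0 -0.03 0 0.65;0 0 -0.04 0 0.65;0 0 -0.04 0 0.65;0 0 -0.03 -0.1 1;0 0 -0.02 -0.15 1;0 0 0 -0.15 1;0 0 0 -0.15 1;0 0 0 -0.15 1;0 0 0 -0.15 1;0 0 0 -0.15 1;0 0 0 -0.15 1;0 0 0 -0.15 1;0 0 0 -0.15 1;0 0 0 -0.15 1"
}}

```text
t: 70.3
eef_pos: [0.5823, 0.1808, 0.2531]
tool_rot: [0.0, 0.701, 0.714, 0.0]
contact_force: [0.5, -0.3, -0.7]
gripper_width: 1.002
grasp_force: 0.0
```

{"api": "nudge_tcp", "payload": {
  "deltas": "0 0 0 -0.15 1;0 0 0 -0.15 1;0 0 0 -0.15 1;0 0 0 -0.15 1;0 0 0 -0.15 1;0 0 0 -0.15 1;0 0 0 -0.15 1;0 0 0 -0.15 1;0 0 0 -0.15 1;0 0 0 -0.15 1;0 0 0 0 1"
}}

```text
t: 71.4
eef_pos: [0.5825, 0.1806, 0.253]
tool_rot: [0.001, 0.029, 1.0, 0.0]
contact_force: [0.5, 0.0, 0.6]
gripper_width: 1.002
grasp_force: 0.0
```

Run:
```python
from h import *
o,im=snap('wrist','w18');print(o['eef_pos'],yaw(o),o['q'])
print(proj('wrist',[[.582-.037,.181,.1],[.582+.037,.181,.1]],o))
motors(im,o,(200,60,460,330),.10)
go(.5539,.3543,.25,np.pi/2-.033)
```

```text
[0.58254717 0.18057072 0.25300454] 1.5132354253563487 [-0.9026759   0.40550841  0.66993405  1.72878595 -0.27777034  1.10283082
  1.36737255]
[[315.16552034 179.32548482]
 [319.88522245 260.01262977]]
[278.8  89.1] [ 154   63 8427] [0.4711 0.1559 0.1   ]
[316.1 180.2] [ 37  17 544] [0.5458 0.1818 0.1   ]
[319.2 261.4] [ 34  14 426] [0.6204 0.1803 0.1   ]
[204.7 267.5] [ 11  14 139] [0.6202 0.0736 0.1   ]
[330.4 290.5] [ 21  14 251] [0.6501 0.1892 0.1   ]
[259.5 291.1] [ 96  12 750] [0.6469 0.122  0.1   ]
turn -0.029 shift [0.0343 0.1724 0.0027] j7 1.36
```

{"api": "nudge_tcp", "payload": {
  "deltas": "0 0 0 -0.026 1;0.006 0.03 0 0 1;0.006 0.03 0 0 1;0.006 0.03 0 0 1;0.006 0.03 0 0 1;0.006 0.03 0 0 1;0.0043 0.0224 0 0 1;0 0 0.03 0 1;0 0 0.03 0 1;0 0 0.03 0 1;0 0 0.03 0 1;0 0 0.03 0 1;0 0 0 0 1"
}}

```text
t: 72.75
eef_pos: [0.5506, 0.3536, 0.0977]
tool_rot: [-0.003, 0.016, 1.0, -0.003]
contact_force: [-1.3, -0.4, 0.3]
gripper_width: 1.002
grasp_force: 0.0
```

```bash
python3 -c "
from h import *
go(.5539,.3543,.0375,np.pi/2-.033)"
```

```text
turn 0.001 shift [-0.0036  0.0011  0.0602] j7 1.21
```

{"api": "nudge_tcp", "payload": {
  "deltas": "-0.0025 0.001 0.03 0 1;0 0 0.02 0 1;0 0 0.01 0 1;0 0 0 0 1;0 0 0 0 0;0 0 0 0 0;0 0 0 0 0;0 0 0 0 0;0 0 0 0 0;0 0 0 0 0",
  "grip_n": 80
}}

```text
t: 73.75
eef_pos: [0.5571, 0.3566, 0.044]
tool_rot: [0.001, 0.016, 1.0, 0.001]
contact_force: [-0.2, -0.7, 7.6]
gripper_width: 0.512
grasp_force: 80.9
```

{"api": "nudge_tcp", "payload": {
  "deltas": "0 0 -0.01 0 0;0 0 -0.02 0 0;0 0 -0.03 0 0;0 0 -0.03 0 0;0 0 -0.03 0 0;0 0 -0.03 0 0;0 0 -0.01 -0.02 0;0 0 0 0 0"
}}

```text
t: 74.55
eef_pos: [0.5565, 0.3567, 0.2037]
tool_rot: [0.001, 0.005, 1.0, 0.001]
contact_force: [0.0, -0.1, -1.1]
gripper_width: 0.51
grasp_force: 82.3
```

```bash
python3 -c "
from h import *
o,im=snap('wrist','w19')
im0=cv2.imread('pics/w15.png');r=(slice(300,345),slice(270,365))
h=[cv2.cvtColor(i,7)[300:350,316].astype(int) for i in (im0,im)];print(np.c_[h[0],h[1]][::3].T.tolist())
go(.5825,.181,.195,np.pi/2-.013)"
```

```text
[[178, 174, 176, 175, 177, 176, 80, 60, 73, 88, 98, 98, 91, 128, 176, 176, 177], [181, 179, 75, 67, 83, 94, 103, 96, 94, 120, 113, 119, 155, 48, 25, 34, 74]]
turn 0.002 shift [-0.0292 -0.1749  0.0068] j7 1.18
```

{"api": "nudge_tcp", "payload": {
  "deltas": "0 0 0.01 0.02 0;0 0 0.03 0 0;0 0 0.03 0 0;0 0 0.03 0 0;0 0 0.02 0 0;0 0 0.01 0 0;0 0 0 0 0;0 0 0 0 0"
}}

```text
t: 75.4
eef_pos: [0.5559, 0.356, 0.0716]
tool_rot: [-0.0, 0.016, 1.0, -0.0]
contact_force: [0.8, -0.5, -0.2]
gripper_width: 0.511
grasp_force: 82.3
```

```bash
python3 -c "
from h import *
go(.5571,.3566,.044,np.pi/2-.033)"
```

```text
turn 0.001 shift [-0.0012  0.0007  0.0276] j7 1.23
```

{"api": "nudge_tcp", "payload": {
  "deltas": "-0.0012 0.0007 0 0 0;0 0 0.005 0 0;0 0 0.005 0 0;0 0 0 0 0"
}}

```text
t: 75.8
eef_pos: [0.5565, 0.3567, 0.0611]
tool_rot: [-0.0, 0.015, 1.0, -0.0]
contact_force: [0.2, -1.2, -0.2]
gripper_width: 0.511
grasp_force: 82.3
```

{"api": "nudge_tcp", "payload": {
  "deltas": "0 0 0.005 0 0;0 0 0.005 0 0;0 0 0.004 0 0;0 0 0 0 0"
}}

```text
t: 76.2
eef_pos: [0.5563, 0.3567, 0.0468]
tool_rot: [-0.001, 0.015, 1.0, -0.0]
contact_force: [-0.4, -0.9, -1.9]
gripper_width: 0.512
grasp_force: 82.2
```

Back in the block. Open, lower to 0.038 and regrip.

{"api": "nudge_tcp", "payload": {
  "deltas": "0 0 0.002 0 0;0 0 0 0 1;0 0 0 0 1;0 0 0 0 1;0 0 0 0 1;0 0 0 0 1;0 0 0 0 1"
}}

```text
t: 76.9
eef_pos: [0.5569, 0.3569, 0.0458]
tool_rot: [0.0, 0.015, 1.0, 0.0]
contact_force: [-0.1, 0.8, -0.6]
gripper_width: 0.995
grasp_force: 0.0
```

```bash
python3 -c "
from h import *
go(.555,.3545,.037,np.pi/2-.033)"
```

```text
turn 0.002 shift [ 0.0019 -0.0025  0.0088] j7 1.25
```

{"api": "nudge_tcp", "payload": {
  "deltas": "0.0015 -0.001 0.005 0 1;0 0 0.004 0 1;0 0 0 0 1;0 0 0 0 0;0 0 0 0 0;0 0 0 0 0;0 0 0 0 0;0 0 0 0 0;0 0 0 0 0",
  "grip_n": 80
}}

```text
t: 77.8
eef_pos: [0.556, 0.3562, 0.0376]
tool_rot: [0.001, 0.016, 1.0, 0.0]
contact_force: [-0.4, -0.7, 4.8]
gripper_width: 0.534
grasp_force: 81.1
```

{"api": "nudge_tcp", "payload": {
  "deltas": "0 0 -0.01 0 0;0 0 -0.02 0 0;0 0 -0.03 0 0;0 0 -0.03 0 0;0 0 -0.03 0 0;0 0 -0.03 0 0;0 0 -0.01 -0.02 0;0 0 0 0 0"
}}

```text
t: 78.6
eef_pos: [0.556, 0.3563, 0.1983]
tool_rot: [0.001, 0.005, 1.0, 0.001]
contact_force: [-0.6, 0.2, -1.3]
gripper_width: 0.538
grasp_force: 82.0
```

```bash
python3 -c "
from h import *
o,im=snap('wrist','w20')
im0=cv2.imread('pics/w15.png')
h=[cv2.cvtColor(i,7)[300:350,316].astype(int) for i in (im0,im)];print(np.c_[h[0],h[1]][::3].T.tolist())
go(.5825,.181,.195,np.pi/2-.013)"
```

```text
[[178, 174, 176, 175, 177, 176, 80, 60, 73, 88, 98, 98, 91, 128, 176, 176, 177], [177, 180, 179, 177, 181, 140, 53, 70, 87, 99, 99, 96, 91, 154, 55, 20, 39]]
turn 0.002 shift [-0.0296 -0.1746  0.0015] j7 1.18
```

{"api": "nudge_tcp", "payload": {
  "deltas": "-0.005 -0.03 0 0.002 0;-0.005 -0.03 0 0 0;-0.005 -0.03 0 0 0;-0.005 -0.03 0 0 0;-0.005 -0.03 0 0 0;-0.0046 -0.0246 0 0 0;0 0 0 0 0;0 0 0 0 0"
}}

```text
t: 79.45
eef_pos: [0.5819, 0.1805, 0.1952]
tool_rot: [-0.001, 0.007, 1.0, -0.0]
contact_force: [0.1, 0.4, -1.6]
gripper_width: 0.536
grasp_force: 82.0
```

```bash
python3 -c "
from h import *
go(.5827,.181,.109,np.pi/2-.013)"
```

```text
turn -0.001 shift [-0.001   0.0006  0.0861] j7 1.44
```

{"api": "nudge_tcp", "payload": {
  "deltas": "-0.0005 0.0004 0.03 0 0;0 0 0.03 0 0;0 0 0.02 0 0;0 0 0.006 0 0;0 0 0 0 0"
}}

```text
t: 79.95
eef_pos: [0.5822, 0.1823, 0.1094]
tool_rot: [-0.001, 0.006, 1.0, -0.0]
contact_force: [0.0, -0.2, -0.2]
gripper_width: 0.533
grasp_force: 82.0
```

{"api": "nudge_tcp", "payload": {
  "deltas": "0 0 0.006 0 0;0 0 0.004 0 0;0 0 0.003 0 0;0 0 0.002 0 0;0 0 0 0 0"
}}

```text
t: 80.45
eef_pos: [0.5832, 0.1813, 0.0956]
tool_rot: [-0.0, 0.006, 1.0, 0.0]
contact_force: [-0.6, 0.2, -1.1]
gripper_width: 0.534
grasp_force: 82.0
```

{"api": "nudge_tcp", "payload": {
  "deltas": "0 0 0.003 0 0;0 0 0.002 0 0;0 0 0.002 0 0;0 0 0 0 0"
}}

```text
t: 80.85
eef_pos: [0.5831, 0.1813, 0.0884]
tool_rot: [-0.0, 0.007, 1.0, -0.0]
contact_force: [0.7, 0.3, -1.1]
gripper_width: 0.538
grasp_force: 82.0
```

{"api": "nudge_tcp", "payload": {
  "deltas": "0 0 0.003 0 0;0 0 0.003 0 0;0 0 0.003 0 0;0 0 0.002 0 0;0 0 0 0 0"
}}

```text
t: 81.35
eef_pos: [0.583, 0.1813, 0.0773]
tool_rot: [-0.0, 0.006, 1.0, -0.0]
contact_force: [0.4, 0.1, -1.0]
gripper_width: 0.535
grasp_force: 82.0
```

{"api": "nudge_tcp", "payload": {
  "deltas": "0 0 0.001 0 0;0 0 0.001 0 0;0 0 0.0008 0 0;0 0 0 0 0"
}}

```text
t: 81.75
eef_pos: [0.5838, 0.1815, 0.0758]
tool_rot: [0.0, 0.007, 1.0, 0.0]
contact_force: [-1.6, -0.3, 6.3]
gripper_width: 0.54
grasp_force: 82.8
```

Home. Release, rise, and inspect everything from above plus the vial.

{"api": "nudge_tcp", "payload": {
  "deltas": "0 0 0.001 0 0;0 0 0 0 0.8;0 0 0 0 0.8;0 0 0 0 0.8;0 0 0 0 0.8;0 0 -0.02 0 0.8;0 0 -0.03 0 0.8;0 0 -0.04 0 1;0 0 -0.04 0 1;0 0 -0.04 0 1;0 -0.02 -0.03 0 1;0 -0.03 -0.02 0 1;0 -0.03 0 0 1;0 -0.03 0 0 1;0 0 0 0 1;0 0 0 0 1"
}}

```text
t: 83.35
eef_pos: [0.5818, 0.0708, 0.2939]
tool_rot: [-0.0, 0.007, 1.0, 0.0]
contact_force: [0.5, 0.8, 0.3]
gripper_width: 0.998
grasp_force: 0.0
```

Run:
```python
from h import *
o,im=snap('wrist','w21');print(o['eef_pos']);vial(im,o)
motors(im,o,(60,150,460,330),.10)
c=cv2.convertScaleAbs(im[100:310,90:440],alpha=1.4);cv2.imwrite('pics/c21.png',cv2.resize(c,None,fx=2.2,fy=2.2,interpolation=2))
```

```text
[0.58175469 0.07080287 0.29389148]
vial box x 0.5020..0.5435 y 0.2090..0.2200
brightness dips: [np.float64(0.511), np.float64(0.512), np.float64(0.5215), np.float64(0.535)] bubble (blue max) 0.5281 blue med/max 46.05 115.1
[187.1 175.5] [ 41  14 491] [ 0.5425 -0.0563  0.1   ]
[429.  175.3] [ 35  14 455] [0.5459 0.1813 0.1   ]
[307.7 177.4] [ 32  14 409] [0.5461 0.0622 0.1   ]
[193.5 247.9] [ 35  14 364] [ 0.6169 -0.0583  0.1   ]
[422.2 247.6] [ 35  13 391] [0.6201 0.1797 0.1   ]
[307.8 249.6] [ 29  13 319] [0.6205 0.0606 0.1   ]
[205.2 278.4] [ 19  12 216] [ 0.651  -0.0496  0.1   ]
[309.2 275.6] [ 164    9 1315] [0.6495 0.0615 0.1   ]
[414.1 277. ] [ 19  11 204] [0.6529 0.1734 0.1   ]
```

View pics/c21.png

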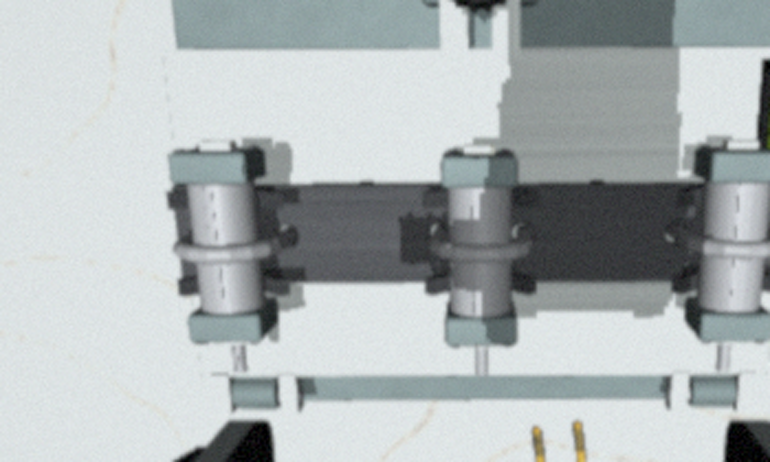

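The picture shows all three motors seated with their shafts at the hinge side, at (238,357), (482,360) and (724,357). The bows are home at row 248. The bubble sits midway between the rings.

```bash
python3 -c "
from station import bot
print(bot.hand_in())"
```

```text
the job is handed in; nothing more can be done
None
```

The job is handed in at about 83 s. By my last camera check the platform is level and all three motors are seated with their shafts to the hinge side, each under its own U-bolt pushed home; all three U-bolts were needed, so no spare stands in the block, and the hand-in returned no verdict.

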